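Mark the turned tea caddies in the lever press and box them

TASK

Put the maker's mark on every wooden tea caddy on the bench, working from the palest wood to the darkest so the stamp stays clean: stand each one upright in the press's cradle, pull the lever all the way to its stop, and ease it slowly back to rest rather than letting it fly. Stand every marked caddy upright on the floor of the plywood box, then lower the box's lid gently until it is shut. Leave the oil bottle, gouge and mallet alone.

Things in the scene. Friction and masses are not known exactly. Their poses are not given: they have to be found in the camera images.
- caddy_pale: turned wooden tea caddy (closed, solid) of pale cream wood: an upright plain cylinder 64 mm in diameter and 60 mm tall, about 130 g. Origin at the centre of its underside, z up along its axis. May be absent in a run.
- caddy_brown: turned wooden tea caddy (closed, solid) of mid red-brown wood: an upright plain cylinder 64 mm in diameter and 60 mm tall, about 130 g. Origin at the centre of its underside, z up along its axis. May be absent in a run.
- caddy_dark: turned wooden tea caddy (closed, solid) of very dark, near-black brown wood: an upright plain cylinder 64 mm in diameter and 60 mm tall, about 130 g. Origin at the centre of its underside, z up along its axis. May be absent in a run.
- press: green marking press, fixed. Base plate 280 x 200 mm (x, y), 22 mm thick; origin under its centre, z up, front = its -x (towards the robot). Front half: open cradle with a steel V block 30 mm tall at the -x side of the seat, opening to +x. Behind the seat a guide block (x 0 to 55 mm, 50 wide, 45 tall above the plate) holds the ram; behind that, the hand lever.
- press_seat (a point): top of the press's base plate, 70 mm in front of its origin, axes as the press's: where the centre of a caddy's underside is when the caddy stands home against both V faces. Set down a few mm off (behind, +x, or sideways), it is pushed home and centred by the ram. Both sides (y) of a seated caddy are free for fingers.
- ram_face (a point): centre of the ram's front face with the maker's stamp (24 mm in diameter, 20 mm above the base plate). At rest 56 mm behind the seat's centre (+x); moves 30 mm to the press's -x per rad of the lever; at the lever's stop it is 33 mm from the seat's centre, so against a seated caddy's wall.
- lever_pivot (a point): the lever's pivot, 85 mm behind the press's origin and 12 mm up; the pivot axis is the press's y
- lever_bar (a point): centre of the red cross bar on top of the lever: a round bar 24 mm in diameter and 110 mm long, along the press's y, 170 mm from the pivot; a steel rod 18 mm thick runs from its middle down to the pivot. Moves with the lever.
- press_lever (a joint): hand lever, rad: 0 at rest, leaning 0.4 back from upright (press's +x); grows as pulled to the press's -x, 0.78 at its stop. Spring return: 3 N at the bar to start, 13 N at the stop; let go there it flies back at 3 to 4 rad/s, within 0.1 rad of rest it returns calmly. Hook it from behind with shut fingers beside the rod, or pinch it from above.
- box: open plywood packing box, fixed to the bench: 150 x 280 mm (its x, y) and 75 mm tall, walls and floor 6 mm. Origin at the centre of its underside, z up. Its lid is hinged on its +x rim (the rim farther from the robot).
- lid (a joint): the box's plywood lid (150 x 280 x 8 mm), rad: 0 shut flat on the rim, 1.57 standing upright, 1.9 leaning back at its stop; starts standing open. A stiff hinge: it stays where it is left, and moves with about 1 to 3 N at its free edge.
- lid_hinge (a point): middle of the lid's hinge line: 75 mm to the box's +x of the box's origin, 75.5 mm up; the hinge axis is the box's y. The lid's inner face lies on the hinge line; the outer face is 8 mm out.
- lid_handle (a point): tip of the brass knob on the lid's outer face, 35 mm off that face, in the middle of its width, 30 mm from its free edge
- oil_bottle: bystander: amber bottle, 64 mm in diameter, 160 mm tall, upright; origin at the centre of its underside
- gouge: bystander: hand tool with a pale handle, 260 mm long, lying along its x
- mallet: bystander: wooden mallet lying along its x, head 80 mm in diameter and 110 mm long, handle 140 mm; origin under the head
Things that resemble listed ones, but are neither listed nor needed, are in the scene too. What is meant by the caddy_brown is not green or turquoise, and is the larger of those in its own colour.

How it is judged:
On the way, in this order (a step that is already met when the one before it is completed fails the run):
1. if present, the pale cream caddy stands in the cradle against the V block and the lever has brought the ram fully against it (lever at its stop) (x of caddy_pale in the frame of press_seat between -0.004 and 0.004 m and y of caddy_pale in the frame of press_seat between -0.005 and 0.005 m and z of caddy_pale in the frame of press_seat between -0.004 and 0.005 m and angle between caddy_pale's own z axis and vertical below 0.12 rad and horizontal distance between caddy_pale and ram_face below 0.0348 m and z of ram_face in the frame of caddy_pale between 0.01 and 0.03 m), for 0.2 s.
2. then the ram is drawn right back from the pale cream caddy (lever eased back) (horizontal distance between caddy_pale and ram_face above 0.0515 m), for 0.2 s.
3. if present, the mid red-brown caddy stands in the cradle against the V block and the lever has brought the ram fully against it (lever at its stop) (x of caddy_brown in the frame of press_seat between -0.004 and 0.004 m and y of caddy_brown in the frame of press_seat between -0.005 and 0.005 m and z of caddy_brown in the frame of press_seat between -0.004 and 0.005 m and angle between caddy_brown's own z axis and vertical below 0.12 rad and horizontal distance between caddy_brown and ram_face below 0.0348 m and z of ram_face in the frame of caddy_brown between 0.01 and 0.03 m), for 0.2 s.
4. then the ram is drawn right back from the mid red-brown caddy (lever eased back) (horizontal distance between caddy_brown and ram_face above 0.0515 m), for 0.2 s.
5. if present, the very dark, near-black brown caddy stands in the cradle against the V block and the lever has brought the ram fully against it (lever at its stop) (x of caddy_dark in the frame of press_seat between -0.004 and 0.004 m and y of caddy_dark in the frame of press_seat between -0.005 and 0.005 m and z of caddy_dark in the frame of press_seat between -0.004 and 0.005 m and angle between caddy_dark's own z axis and vertical below 0.12 rad and horizontal distance between caddy_dark and ram_face below 0.0348 m and z of ram_face in the frame of caddy_dark between 0.01 and 0.03 m), for 0.2 s.
6. then the ram is drawn right back from the very dark, near-black brown caddy (lever eased back) (horizontal distance between caddy_dark and ram_face above 0.0515 m), for 0.2 s.
At the end, for the whole second after the job is handed in: Every caddy present was marked in order pale, brown, dark (home in the cradle within 5 mm with the lever at its stop, then the ram drawn back). At the end each stands upright on the box's floor, the lid is shut (below 0.05 rad), the lever is at rest (below 0.06 rad) (value of joint lid below 0.05 rad and value of joint press_lever below 0.06 rad and x of caddy_pale in the frame of box between -0.042 and 0.042 m and y of caddy_pale in the frame of box between -0.107 and 0.107 m and z of caddy_pale in the frame of box between 0.001 and 0.012 m and angle between each of caddy_pale, caddy_brown, caddy_dark's own z axis and vertical below 0.12 rad and linear speed of each of caddy_pale, caddy_brown, caddy_dark below 0.02 m/s and x of caddy_brown in the frame of box between -0.042 and 0.042 m and y of caddy_brown in the frame of box between -0.107 and 0.107 m and z of caddy_brown in the frame of box between 0.001 and 0.012 m and x of caddy_dark in the frame of box between -0.042 and 0.042 m and y of caddy_dark in the frame of box between -0.107 and 0.107 m and z of caddy_dark in the frame of box between 0.001 and 0.012 m); the robot touches nothing.
It fails at once if the lever is let fly back (faster than 2 rad/s) (velocity of joint press_lever below -2 rad/s).
It fails at once if the lid is slammed (closing faster than 3 rad/s) (velocity of joint lid below -3 rad/s).
It fails at once if the oil bottle is moved more than 3 cm (distance of oil_bottle from where it was at the start of the episode above 0.03 m).
It fails at once if the gouge is moved more than 3 cm (distance of gouge from where it was at the start of the episode above 0.03 m).
It fails at once if the mallet is moved more than 3 cm (distance of mallet from where it was at the start of the episode above 0.03 m).
Of caddy_pale, caddy_brown, caddy_dark only 2 to 3 are there at a start; the rules pass over those that are not, and their reading is None.
At some moment in a run one of caddy_pale, caddy_brown, caddy_dark may be knocked a few centimetres aside while the robot is not near it.
It also fails if it takes over 210 s, if anything falls off the work surface, if the arm or the gripper's body presses on something with over 40 N, if the wrist force passes 120 N, or if a joint passes its speed limit or range.

ROBOT

A 6-joint arm with a two-finger parallel gripper is mounted at the origin on the work surface. World frame = base frame: x ahead of the robot, y to its left, z up, the work surface at z = 0. Lengths are in m, angles in rad, forces in N, time in s.
With the tool pointing down it reaches from about 0.4 to 0.825 m from the base axis. Payload 7 kg.
Tool frame: the origin (TCP) lies midway between the tips of the shut fingers; the grasp point (between the pads) lies 19 mm behind it; z points along the fingers, y is the direction in which the jaws open and shut (so a half turn about z gives the same grasp; the last joint's range is limited). The gripper opens to 88 mm and grips with 3 to 60 N. Pads are 19 mm wide; open, the fingers measure 130 mm over their backs; the gripper's body (78 mm by 193 mm) begins 47 mm behind the grasp point.
Start: joints at [-0.849, 0.359, 0.012, 0, -1.224, -0.288], TCP at [0.284, -0.612, 0.193] pointing down, gripper open.
Joint ranges: [-3.07, 3.07], [-1.43, 2.12], [-1.02, 1.25], [-3.03, 1.67], [-3.05, -0], [-3.03, 3.03]. Speed limits (rad/s): [2.39, 2.39, 3.01, 3.14, 3.14, 3.14].

INTERFACE

Orientations are given as a unit quaternion [w, x, y, z].
In Python, from rig import bot, vision, regions_of, tip_of gives the robot as it stands. The module is installed in compiled form; this text tells all that it offers.
- The arm moves only by the shell command python3 -m creep 'ROWS' [FORCE]. ROWS is JSON, a list of rows, each a list of 3 entries, a list of its own where there are three numbers: the shift along the tool's x, y, z in cm, then the turn about the tool's z in degrees, then the opening, from -1 (shut) to 1 (fully open). A call has 1 to 20 rows; each row is the pose to reach, as a shift and turn from the pose measured when the call began, along the tool's axes at that moment; what a row does not reach only later rows make up. A row lasts 1/8 s, in which the tool goes at most 62.5 mm and 10.7 degrees, less where a joint would pass 70% of its speed; a pose out of reach is approached as far as the arm can. A call with a gripper value outside its range is refused whole. The fingers move at their own pace and stop on an object; FORCE is the grip in N (left out, the last holds). Time passes only in rows, so rows that repeat a pose let the fingers close. It gives the time, the measured TCP pose, the force and the opening at its end, in the units of the state.
- bot.sense(): the state, without advancing time (a new reading comes with each control period).
- vision.snapshot(name): name is "side" or "top"; returns a dict with "color" (420x560x3 uint8, red, green, blue), "range_z" (420x560 float32, m along the optical axis (not along the pixel's ray), 0 where there is no reading), "camera_matrix" (3x3 intrinsics, pixels), "k1" (the pictures are not rectified: a ray, as slopes to the right and down, at radius r is drawn at 1 + k1 r^2 times it, then the intrinsics apply), "R" (3x3) and "t" (3): a world point X has camera coordinates R X + t. Camera axes: x right, y down, z forward; pixel columns grow to the right and rows downward; lengths in m; the calibration is good to about 2 mm. A picture is of the moment at which its call begins.
- bot.hand_in(): hands the job in, once; it reports no verdict.
Trained networks look in a picture, given as the dict that the camera call returned (one of the last four; its "shot" number tells which), for a name from the list of things; names that differ only in an ending like _2 or _b are one class to them, and where a whole thing is asked for, a point or a joint stands for the part that bears it (a point fixed in the world has none). Each returns a list of dicts, best first, with "confidence" (0 to 1); they miss things now and then, are a little off and sometimes report something else, mostly with a low value. They report only what shows in the picture. A call takes as long as a camera call. They do not tell look-alikes from the thing itself.
- regions_of(picture, label): "mask" (420x560 bool, what is visible of it) and "location" ([column, row] in pixels, amid what is visible of it).
- tip_of(picture, label): "location" ([column, row] in pixels: a listed point, or the origin of a listed thing).
The state is a dict: "time_s": time; "joint_pos": joint angles; "joint_velocities": joint speeds; "joint_torque": joint torques, N m; "position": TCP position; "orientation": TCP orientation; "ft_force": force on the tool from outside, world axes, zero at the start; "ft_torque": the same for the moment, N m; "opening": finger opening in m.
Only numpy, scipy, OpenCV 4.12 (cv2) and the standard library are available. Lean on these libraries where they do the work, as an engineer would, in place of code of your own. Each camera call takes 0.05 s, during which the arm holds its last target.

## Working session

There is one attempt and no reset: what is moved stays moved. The work goes in short steps, Python scripts to look and compute and a shell command to move; the robot and the scene stay as the last step left them, time stands still between calls to the robot, and variables do not carry over. Pictures are saved under pics/ and viewed, and the job is handed in when it is done.

```bash
mkdir -p pics; ls
python3 - <<'E'
from rig import bot, vision, regions_of, tip_of
import cv2, numpy as np
s=bot.sense(); print(s)
for n in ("side","top"):
    p=vision.snapshot(n)
    cv2.imwrite(f"pics/{n}0.png",p["color"][:,:,::-1])
    print(n,p["camera_matrix"],p["k1"],p["R"],p["t"])
E
```

```text
pics
{'time_s': 0.0, 'joint_pos': array([-8.48882520e-01,  3.59374754e-01,  1.10639048e-02, -3.33494367e-04,
       -1.22412416e+00, -2.88085142e-01]), 'joint_velocities': array([-0.00046594,  0.0007101 ,  0.00079838, -0.0005463 , -0.00075465,
        0.00035792]), 'joint_torque': array([-3.81267630e-03, -5.82720208e+01,  2.93064433e+01,  6.99727759e+00,
        7.08467487e-03, -1.87278019e-04]), 'position': array([ 0.28345719, -0.61199117,  0.19163579]), 'orientation': array([-2.59191678e-04, -2.15161766e-01,  9.76578066e-01,  7.92916827e-04]), 'ft_force': array([-0.75203505,  0.09518219,  0.14729531]), 'ft_torque': array([ 0.04004906,  0.02290322, -0.04388827]), 'opening': 0.08793174161079914}
side [[443.26971243   0.         269.15148908]
 [  0.         443.26971243 207.58910031]
 [  0.           0.           1.        ]] -0.06672509738833114 [[-0.73088702 -0.68240017 -0.01158303]
 [-0.47289172  0.51858371 -0.71235129]
 [ 0.49211541 -0.5151708  -0.70172749]] [0.44856223 0.36587086 0.6591466 ]
top [[507.89059076   0.         280.27655068]
 [  0.         507.89059076 220.60709696]
 [  0.           0.           1.        ]] -0.15359759525948688 [[ 0.01248322 -0.99987491  0.00971255]
 [-0.99356031 -0.01349716 -0.11249769]
 [ 0.11261471 -0.00824567 -0.99360452]] [-0.01879368  0.59606867  1.16282239]
```

View pics/side0.png

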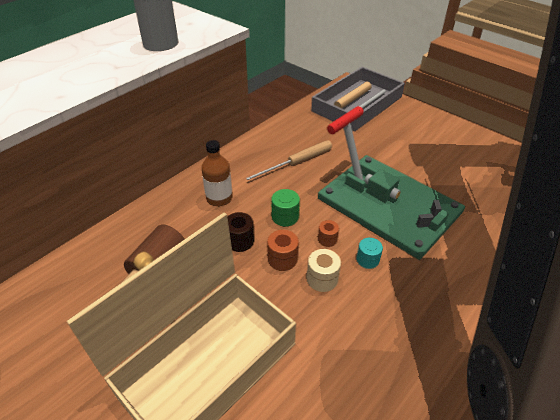

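View pics/top0.png

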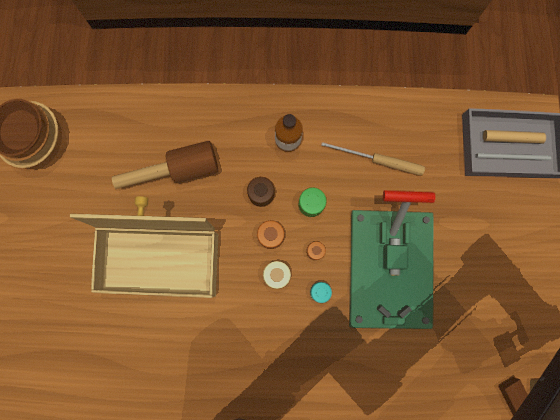

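Side and top pictures. In the top view, up is +x and left is +y. It shows the pale caddy at (277,274), the large brown at (271,235) and the dark at (261,191). The look-alikes are green (313,202), turquoise (321,292) and small brown (316,250). The press is around (392,270) with its bar at (409,196). The box is around (155,262), with the lid standing open.

```bash
cat > h.py <<'E'
from rig import bot, vision, regions_of, tip_of
import cv2, numpy as np
from scipy.spatial.transform import Rotation as Ro
def ray(p,uv):
    uv=np.atleast_2d(np.asarray(uv,float)); K=p["camera_matrix"]
    d=(uv-[K[0,2],K[1,2]])/[K[0,0],K[1,1]]
    u=d.copy()
    for _ in range(20):
        u=d/(1+p["k1"]*(u**2).sum(1,keepdims=True))
    return np.c_[u,np.ones(len(u))]
def at_z(p,uv,z):
    r=ray(p,uv)@p["R"]; c=-p["R"].T@p["t"]
    return c+r*((z-c[2])/r[:,2])[:,None]
def cloud(p,mask=None):
    Z=p["range_z"]; m=Z>0
    if mask is not None: m&=mask
    v,u=np.nonzero(m)
    return (ray(p,np.c_[u,v])*Z[v,u][:,None]-p["t"])@p["R"], np.c_[u,v]
def proj(p,X):
    c=np.atleast_2d(X)@p["R"].T+p["t"]; s=c[:,:2]/c[:,2:]
    s=s*(1+p["k1"]*(s**2).sum(1,keepdims=True))
    K=p["camera_matrix"]; return s*[K[0,0],K[1,1]]+[K[0,2],K[1,2]]
def yaw():
    # yaw of tool x in world
    w,x,y,z=bot.sense()["orientation"]; M=Ro.from_quat([x,y,z,w]).as_matrix(); return M
def to_tool(target_tcp, jaw_dir=None):
    """shift in cm along tool axes and turn (deg) so tool y is along jaw_dir (angle deg world, mod 180)"""
    s=bot.sense(); M=yaw(); d=M.T@(np.array(target_tcp)-s["position"])*100
    t=None
    if jaw_dir is not None:
        a=np.radians(jaw_dir); v=M.T@np.array([np.cos(a),np.sin(a),0])
        t=np.degrees(np.arctan2(-v[0],v[1])); t=(t+90)%180-90
    return d.round(2), t, "j6=%.2f"%s["joint_pos"][5]
def st():
    s=bot.sense(); M=yaw()
    print("t=%.2f"%s["time_s"],"pos",s["position"].round(4),"F",s["ft_force"].round(1),"open %.4f"%s["opening"],"j",s["joint_pos"].round(2)); print("toolx",M[:,0].round(3),"tooly",M[:,1].round(3))
def circle_top(p,mask,z):
    """fit circle of top-face points at height z"""
    P,_=cloud(p,mask); Q=P[abs(P[:,2]-z)<0.006]
    if len(Q)<10: return None
    h=cv2.convexHull((Q[:,:2]*1e4).astype(np.float32)); (c,r)=cv2.minEnclosingCircle(h)
    return np.array(c)/1e4, r/1e4, np.median(Q,0), len(Q)
E
python3 - <<'E'
from h import *
st()
for n in ("top","side"):
  p=vision.snapshot(n)
  for l in ["caddy_pale","caddy_brown","caddy_dark"]:
    for r in regions_of(p,l)[:5]:
        print(n,l,round(r["confidence"],2),np.round(r["location"]),r["mask"].sum(),circle_top(p,r["mask"],0.06))
  if n=="top":
    for l in ["press","press_seat","ram_face","lever_pivot","lever_bar","box","lid_hinge","lid_handle","oil_bottle","gouge","mallet"]:
      for r in tip_of(p,l)[:2]: print(l,round(r["confidence"],2),np.round(r["location"],1),at_z(p,r["location"],0)[0].round(3))
    P,uv=cloud(p); 
    g=regions_of(p,"press")[0]["mask"]; Q=cloud(p,g)[0]; Q=Q[abs(Q[:,2]-.022)<.006]
    print("press rect",cv2.minAreaRect((Q[:,:2]*1e3).astype(np.float32)),np.median(Q[:,2]))
    for b in regions_of(p,"box")[:2]:
      Q=cloud(p,b["mask"])[0]; print(np.round(b["location"]))
      A=Q[abs(Q[:,2]-.075)<.006];print("box rim",cv2.minAreaRect((A[:,:2]*1e3).astype(np.float32)))
      A=Q[abs(Q[:,2]-.006)<.006];print("box floor",cv2.minAreaRect((A[:,:2]*1e3).astype(np.float32)))
E
```

```text
t=0.10 pos [ 0.2835 -0.6121  0.1917] F [-0.5  0.2 -0.4] open 0.0878 j [-0.85  0.36  0.01 -0.   -1.22 -0.29]
toolx [-0.907 -0.42   0.   ] tooly [-0.42   0.907  0.001]
top caddy_brown 0.92 [271. 231.] 617 (array([0.56309702, 0.01147449]), 0.03180339965820313, array([0.56233929, 0.0119987 , 0.06103788]), 582)
top caddy_brown 0.9 [309. 200.] 632 (array([ 0.64129233, -0.08488402]), 0.03167298889160156, array([ 0.64019265, -0.08380379,  0.06118224]), 562)
top caddy_brown 0.87 [315. 250.] 270 None
top caddy_brown 0.53 [320. 292.] 349 None
top caddy_brown 0.52 [393. 243.] 99 (array([ 0.51467036, -0.27765347]), 0.04209739990234375, array([ 0.48007817, -0.27895776,  0.05566021]), 40)
top caddy_dark 0.82 [262. 193.] 610 (array([0.66426865, 0.03591414]), 0.03125920104980469, array([0.66372775, 0.03668188, 0.06135232]), 541)
top caddy_dark 0.64 [404. 198.] 821 (array([ 0.58535566, -0.27977996]), 0.008209211730957032, array([ 0.58176773, -0.27769193,  0.06025623]), 18)
press 0.76 [391.2 270.6] [ 0.482 -0.282  0.   ]
press 0.43 [393.2 274.2] [ 0.473 -0.286  0.   ]
press_seat 0.85 [391.3 300.9] [ 0.
[... 1078 characters left out ...]
18359375), 0.012571247294545174)
side caddy_pale 0.75 [321. 272.] 1112 (array([4.67104883e-01, 1.91243839e-04]), 0.030977682495117186, array([0.46692308, 0.00301032, 0.05895769]), 639)
side caddy_brown 0.9 [370. 254.] 652 None
side caddy_brown 0.83 [331. 229.] 504 None
side caddy_brown 0.77 [280. 250.] 1142 (array([0.56096348, 0.01433212]), 0.03286298828125, array([0.55989683, 0.01679924, 0.0590347 ]), 613)
side caddy_brown 0.62 [284. 208.] 926 (array([ 0.64089712, -0.08159719]), 0.03285134582519531, array([ 0.63824348, -0.07951106,  0.05889452]), 463)
side caddy_dark 0.66 [242. 232.] 924 (array([0.66372827, 0.03965666]), 0.03295180969238281, array([0.65878399, 0.03868629, 0.05901908]), 493)
```

Choice before the first reach. Pale: only the cream cylinder at top (277,274), side (323,270). Brown: candidates are large red-brown (271,235), small red-brown (316,250), green (313,202) and turquoise (321,292); I choose the large red-brown. Dark: (261,191). Next I check these in one close crop and overlay the press and box models.

```bash
cat >> h.py <<'E'
PC=np.array([0.4856,-0.2787]); PY=np.radians(-1.34)
BC=np.array([0.4934,0.2804]); BY=np.radians(-0.7)
def fr(c,y,P):
    P=np.atleast_2d(P); R=np.array([[np.cos(y),-np.sin(y)],[np.sin(y),np.cos(y)]])
    return np.c_[P[:,:2]@R.T+c,P[:,2]]
def press(P): return fr(PC,PY,P)
def box(P): return fr(BC,BY,P)
def draw(im,p,P,col,close=True):
    cv2.polylines(im,[np.round(proj(p,P)*8).astype(np.int32)],close,col,1,cv2.LINE_AA,3)
def rect(x0,x1,y0,y1,z): return np.array([[x0,y0,z],[x1,y0,z],[x1,y1,z],[x0,y1,z]])
def circ(c,r,z): a=np.linspace(0,2*np.pi,40); return np.c_[c[0]+r*np.cos(a),c[1]+r*np.sin(a),0*a+z]
E
python3 - <<'E'
from h import *
out=[]
for n in ("top","side"):
    p=vision.snapshot(n); im=p["color"][:,:,::-1].copy()
    draw(im,p,press(rect(-.14,.14,-.1,.1,.022)),(0,255,255))
    draw(im,p,press(rect(0,.055,-.025,.025,.067)),(0,255,255))
    draw(im,p,press(circ([-.07,0],.032,.022)),(255,0,255))
    b=np.array([.085+.17*np.sin(.4),0,.012+.17*np.cos(.4)])
    draw(im,p,press([b-[0,.055,0],b+[0,.055,0],b,[.085,0,.012]]),(255,255,0),False)
    draw(im,p,box(rect(-.075,.075,-.14,.14,.075)),(0,255,255))
    for th in (1.57,1.75,1.9):
        h=box(np.array([[.075-.15*np.cos(th),-.14,.0755+.15*np.sin(th)],[.075-.15*np.cos(th),.14,.0755+.15*np.sin(th)]])); draw(im,p,h,(0,0,255),False)
    for c in ([.467,0],[.562,.0128],[.664,.0375]): draw(im,p,circ(c,.032,.06),(255,0,255))
    if n=="top": im=im[100:350,40:460]
    else: im=im[80:400,60:480]
    cv2.imwrite(f"pics/ov_{n}.png",cv2.resize(im,None,fx=1.8,fy=1.8,interpolation=cv2.INTER_CUBIC))
E
```

```text
(no output)
```

View pics/ov_top.png

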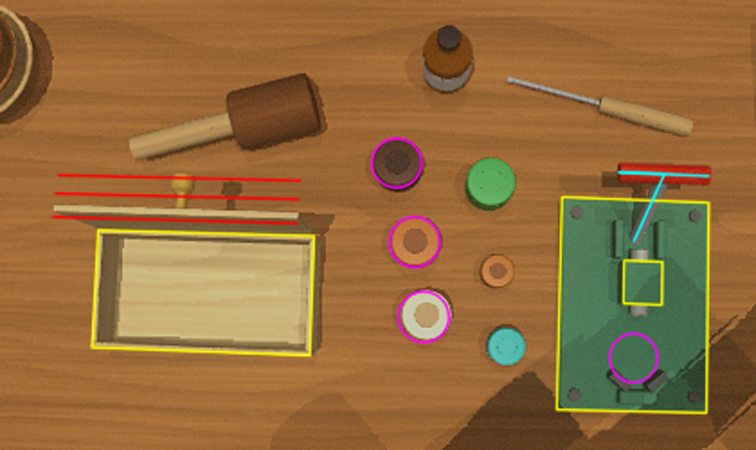

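View pics/ov_side.png

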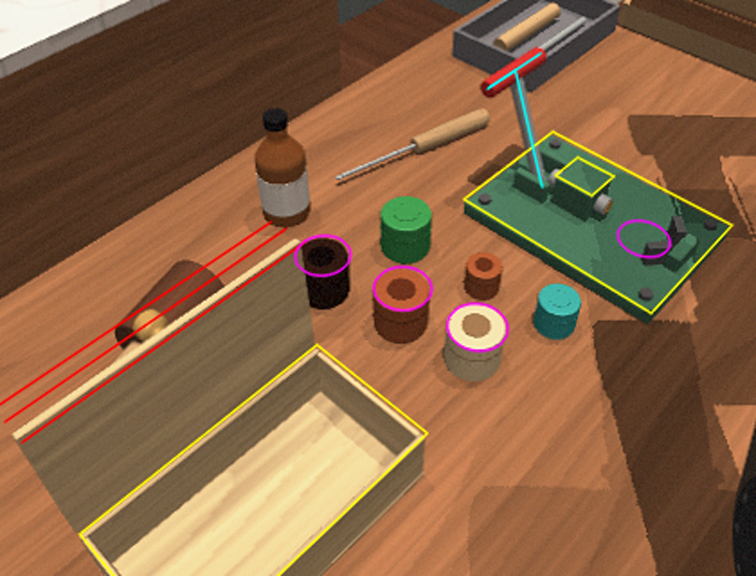

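The overlays match in both views. Press, bar, box rim and the three caddy tops all lie on their outlines. The lid is at about 1.6 rad. The crop confirms cream, large red-brown and near-black. Now the pale one.

Run:
```python
from h import *
print(to_tool([.467,.001,.193],90)); print(to_tool([.467,.001,.022],90))
```

```text
(array([-4.242e+01,  4.796e+01, -4.000e-02]), np.float64(24.857011585711078), 'j6=-0.29')
(array([-42.42,  47.96,  17.06]), np.float64(24.857011585711078), 'j6=-0.29')
```

```bash
python3 -m creep '[[[-4,4.5,-2],5,1],[[-8.5,9.6,-2],10,1],[[-12.7,14.4,-2],15,1],[[-17,19.2,-2],20,1],[[-21.2,24,-2],24.9,1],[[-25.5,28.8,-2],24.9,1],[[-29.7,33.6,-2],24.9,1],[[-34,38.4,-2],24.9,1],[[-38.2,43.2,-2],24.9,1],[[-42.4,48,0],24.9,1],[[-42.4,48,0],24.9,1],[[-42.4,48,0],24.9,1]]' 20
python3 - <<'E'
from h import *
st()
p=vision.snapshot("side"); 
for l in ["caddy_pale","caddy_brown","caddy_dark"]:
    for r in regions_of(p,l)[:4]: print(l,round(r["confidence"],2),np.round(r["location"]),circle_top(p,r["mask"],0.06))
print(to_tool([.467,.001,.022],90))
E
```

```text
time_s: 2.75
position: [0.4667, 0.0022, 0.1922]
orientation: [-0.0, -0.001, 1.0, -0.0]
ft_force: [-0.7, -0.7, -0.6]
opening: 0.0873
t=2.75 pos [0.4667 0.0022 0.1922] F [-0.7 -0.7 -0.6] open 0.0873 j [ 0.43  0.01 -0.43  0.   -1.13 -2.  ]
toolx [-1.    -0.002  0.001] tooly [-0.002  1.    -0.   ]
caddy_pale 0.75 [320. 268.] (array([ 4.6850835e-01, -2.7605195e-04]), 0.03208190612792969, array([0.46760829, 0.00210787, 0.05888829]), 670)
caddy_pale 0.56 [398. 207.] (array([ 0.46480928, -0.28409517]), 0.08959234619140626, array([ 0.50741301, -0.26491943,  0.06387373]), 267)
caddy_brown 0.87 [283. 251.] (array([0.5617438 , 0.01481859]), 0.032396688842773434, array([0.55953274, 0.0167588 , 0.05897932]), 607)
caddy_brown 0.79 [327. 231.] None
caddy_brown 0.79 [282. 209.] (array([ 0.64069165, -0.07940052]), 0.032542529296875, array([ 0.63847628, -0.07729671,  0.05891792]), 428)
caddy_brown 0.74 [369. 254.] None
caddy_dark 0.64 [243. 232.] (array([0.66413604, 0.04140948]), 0.03344122314453125, array([0.65911622, 0.03926128, 0.05904987]), 483)
(array([-0.04,  0.07, 17.09]), np.float64(-0.12134707162532266), 'j6=-2.00')
```

```bash
python3 -m creep '[[[0,-0.2,4],0,1],[[0,-0.2,8],0,1],[[0,-0.2,12],0,1],[[0,-0.2,15],0,1],[[0,-0.2,17],0,1],[[0,-0.2,17],0,1],[[0,-0.2,17],0,-1],[[0,-0.2,17],0,-1],[[0,-0.2,17],0,-1],[[0,-0.2,17],0,-1],[[0,-0.2,17],0,-1],[[0,-0.2,17],0,-1]]' 20
python3 -m creep '[[[0,0,-3],0,-1],[[0,0,-8],0,-1],[[0,0,-8],0,-1]]'
python3 - <<'E'
from h import *
st()
p=vision.snapshot("side"); cv2.imwrite("pics/g1.png",p["color"][:,:,::-1])
t=press([-.07,0,0])[0]; print(t,to_tool([t[0],t[1],.1],90-1.34))
E
```

```text
time_s: 4.45
position: [0.4671, -0.0016, 0.0236]
orientation: [0.001, 0.001, 1.0, 0.0]
ft_force: [-0.5, -1.8, 6.6]
opening: 0.0625
time_s: 4.82
position: [0.4695, -0.0007, 0.107]
orientation: [0.004, 0.0, 1.0, 0.001]
ft_force: [0.0, 0.3, -1.6]
opening: 0.0625
t=4.83 pos [ 0.4695 -0.0007  0.107 ] F [ 0.   0.3 -1.6] open 0.0625 j [ 0.42  0.09 -0.56  0.   -0.92 -1.99]
toolx [-1.     0.001 -0.008] tooly [0.001 1.    0.002]
[ 0.41561914 -0.27706303  0.        ] (array([  5.19, -27.61,   0.42]), np.float64(1.2489734230791498), 'j6=-1.99')
```

View pics/g1.png

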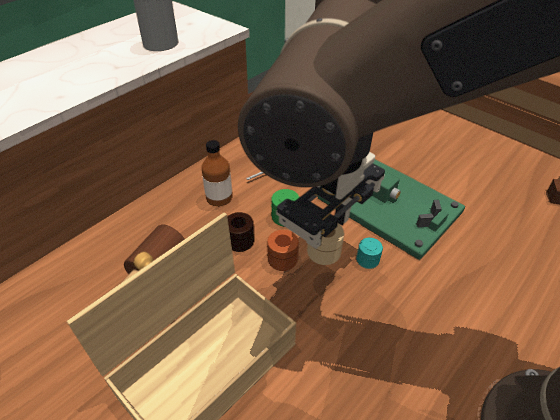

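Pale caddy is held, lifted near (325,245). Next stop is the seat.

```bash
python3 -m creep '[[[0.9,-4.6,0],0,-1],[[1.8,-9.5,0],0,-1],[[2.8,-14.5,0],1.2,-1],[[3.7,-19.5,0],1.2,-1],[[4.6,-24.5,0],1.2,-1],[[5,-27.6,0],1.2,-1],[[5,-27.6,0],1.2,-1],[[5,-27.6,0],1.2,-1]]'
python3 - <<'E'
from h import *
st()
t=press([-.067,0,0])[0]; print(t,to_tool([t[0],t[1],.0465],90-1.34))
p=vision.snapshot("side"); im=p["color"][:,:,::-1].copy(); draw(im,p,press(circ([-.07,0],.032,.022)),(255,0,255))
cv2.imwrite("pics/s1.png",cv2.resize(im[100:300,250:530],None,fx=2.5,fy=2.5))
E
```

```text
time_s: 5.88
position: [0.4165, -0.2766, 0.103]
orientation: [0.001, 0.012, 1.0, 0.001]
ft_force: [0.0, 0.5, -0.9]
opening: 0.0623
t=5.88 pos [ 0.4165 -0.2766  0.103 ] F [ 0.   0.5 -0.9] open 0.0623 j [-0.2   0.15 -0.49 -0.   -0.93 -1.4 ]
toolx [-1.     0.023 -0.003] tooly [0.023 1.    0.003]
[ 0.41861832 -0.27713319  0.        ] (array([-0.2 , -0.06,  5.65]), np.float64(-0.004914475407375107), 'j6=-1.40')
```

View pics/s1.png

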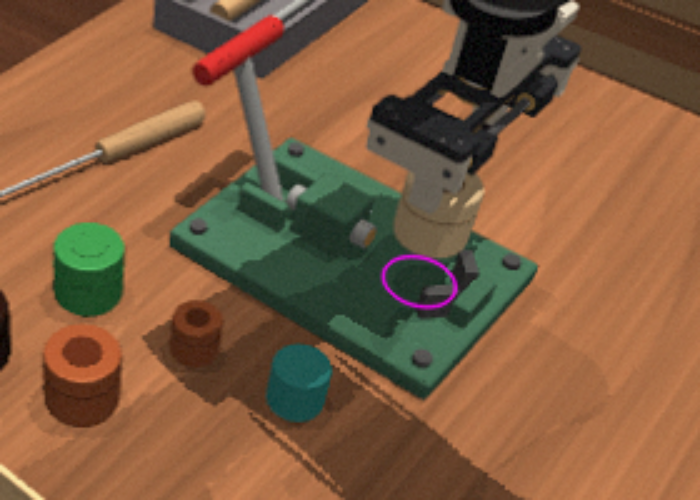

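```bash
python3 -m creep '[[[-0.3,0,2],0,-1],[[-0.3,0,4],0,-1],[[-0.3,0,5],0,-1],[[-0.3,0,5.5],0,-1],[[-0.3,0,5.7],0,-1],[[-0.3,0,5.7],0,-1]]'
python3 - <<'E'
from h import *
st()
p=vision.snapshot("side"); im=p["color"][:,:,::-1].copy(); draw(im,p,press(circ([-.07,0],.032,.022)),(255,0,255));draw(im,p,press(circ([-.07,0],.032,.082)),(255,0,255))
cv2.imwrite("pics/s2.png",cv2.resize(im[100:300,250:530],None,fx=2.5,fy=2.5))
E
```

```text
time_s: 6.68
position: [0.4204, -0.2763, 0.0467]
orientation: [0.002, 0.011, 1.0, 0.001]
ft_force: [-0.1, 0.7, -1.7]
opening: 0.062
t=6.67 pos [ 0.4204 -0.2763  0.0467] F [-0.1  0.7 -1.7] open 0.0620 j [-0.19  0.23 -0.55 -0.   -0.79 -1.4 ]
toolx [-1.     0.022 -0.004] tooly [0.022 1.    0.002]
```

View pics/s2.png

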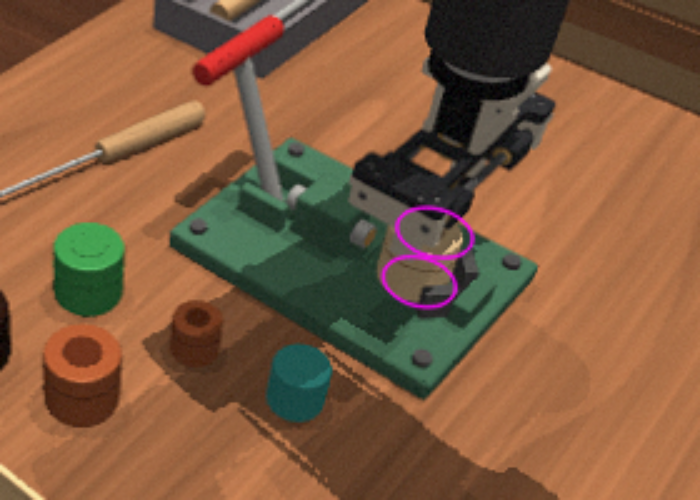

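```bash
python3 -m creep '[[[0.2,0,0.2],0,-1],[[0.3,0,0.2],0,-1],[[0.3,0,0.2],0,1],[[0.3,0,0.2],0,1],[[0.3,0,0.2],0,1],[[0.3,0,-2],0,1],[[0.3,0,-7],0,1],[[0.3,0,-12],0,1],[[0.3,0,-15],0,0.2],[[0.3,0,-15],0,0.2]]'
python3 - <<'E'
from h import *
st()
p=vision.snapshot("side"); im=p["color"][:,:,::-1].copy(); draw(im,p,press(circ([-.07,0],.032,.022)),(255,0,255));draw(im,p,press(circ([-.07,0],.032,.082)),(255,0,255))
for r in regions_of(p,"caddy_pale")[:3]: print(np.round(r["location"]),circle_top(p,r["mask"],0.082))
print(press([-.07,0,0]))
cv2.imwrite("pics/s3.png",cv2.resize(im[100:300,250:530],None,fx=2.5,fy=2.5))
b=press([.1512,.03,.1686])[0]; print(b, to_tool([b[0],b[1],.26],-1.34))
E
```

```text
time_s: 7.98
position: [0.4179, -0.2771, 0.1992]
orientation: [0.004, 0.011, 1.0, 0.0]
ft_force: [0.5, -0.4, -0.4]
opening: 0.073
t=7.97 pos [ 0.4179 -0.2771  0.1992] F [ 0.5 -0.4 -0.4] open 0.0730 j [-0.2   0.06 -0.36 -0.   -1.15 -1.4 ]
toolx [-1.     0.022 -0.008] tooly [0.022 1.    0.001]
[414. 200.] (array([ 0.42182979, -0.27371907]), 0.031935430908203125, array([ 0.42004979, -0.27104082,  0.08131909]), 462)
[[ 0.41561914 -0.27706303  0.        ]]
[ 0.63746021 -0.25224406  0.1686    ] (array([-22.08,   2.94,  -6.28]), np.float64(-89.961287430493), 'j6=-1.40')
```

View pics/s3.png

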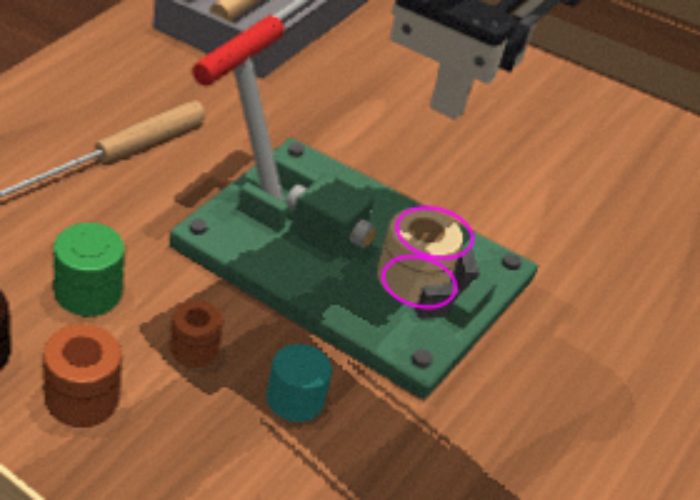

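The pale caddy stands upright, a few mm behind home, so the ram will seat it. Now the lever: pinch the bar from above, 30 mm to +y of the rod.

```bash
python3 -m creep '[[[-1,0.3,-6.3],-10,0.3],[[-4,0.6,-6.3],-20,0.3],[[-7,0.9,-6.3],-30,0.3],[[-10,1.2,-6.3],-40,0.3],[[-13,1.5,-6.3],-50,0.3],[[-16,2,-6.3],-60,0.3],[[-19,2.5,-6.3],-70,0.3],[[-22.1,2.9,-6.3],-80,0.3],[[-22.1,2.9,-6.3],-90,0.3],[[-22.1,2.9,-6.3],-90,0.3],[[-22.1,2.9,-6.3],-90,0.3]]'
python3 - <<'E'
from h import *
st()
b=press([.1512,.03,.1686])[0]; print(b, to_tool([b[0],b[1],.15],-1.34))
for n in ("side","top"):
  p=vision.snapshot(n)
  M=regions_of(p,"lever_bar"); 
  red=(p["color"][:,:,0]>120)&(p["color"][:,:,1]<50)&(p["color"][:,:,2]<50)
  P,_=cloud(p,red); P=P[(P[:,2]>.12)&(P[:,2]<.2)]; print(n,P.min(0),P.max(0),np.median(P,0),len(P))
  cv2.imwrite(f"pics/l1{n}.png",p["color"][:,:,::-1])
E
```

```text
time_s: 9.45
position: [0.6372, -0.2527, 0.2593]
orientation: [0.002, -0.698, 0.716, 0.0]
ft_force: [0.3, -0.4, -0.8]
opening: 0.0571
t=9.45 pos [ 0.6372 -0.2527  0.2593] F [ 0.3 -0.4 -0.8] open 0.0571 j [-0.1   0.35  0.14 -0.   -1.37  0.07]
toolx [-0.027 -1.    -0.003] tooly [-1.     0.027 -0.002]
[ 0.63746021 -0.25224406  0.1686    ] (array([-1.000e-02, -1.000e-02,  1.093e+01]), np.float64(-0.1906259454258361), 'j6=0.07')
side [ 0.62292803 -0.33242819  0.16758817] [ 0.642838   -0.22222576  0.18199153] [ 0.63244248 -0.27257928  0.17748277] 180
top [ 0.6263837  -0.33198847  0.17070937] [ 0.64832149 -0.22687891  0.18646173] [ 0.63901317 -0.24973456  0.18021021] 168
```

View pics/l1side.png

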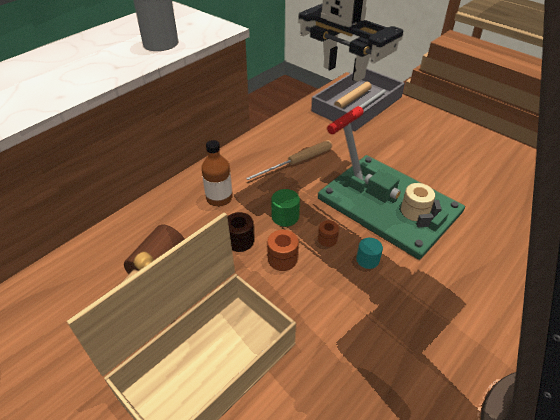

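```bash
python3 -m creep '[[[0,0,4],0,0.3],[[0,0,8],0,0.3],[[0,0,10.9],0,0.3],[[0,0,10.9],0,0.3],[[0,0,10.9],0,-1],[[0,0,10.9],0,-1],[[0,0,10.9],0,-1],[[0,0,10.9],0,-1],[[0,0,10.9],0,-1]]' 20
python3 - <<'E'
from h import *
st()
p=vision.snapshot("side"); cv2.imwrite("pics/l2.png",cv2.resize(p["color"][30:280,250:530,::-1],None,fx=2.2,fy=2.2))
E
```

```text
time_s: 10.78
position: [0.6379, -0.2524, 0.1516]
orientation: [0.002, -0.698, 0.716, -0.001]
ft_force: [-0.7, -0.3, 0.0]
opening: 0.0126
t=10.78 pos [ 0.6379 -0.2524  0.1516] F [-0.7 -0.3  0. ] open 0.0126 j [-0.1   0.4  -0.02 -0.   -1.15  0.07]
toolx [-0.024 -1.    -0.003] tooly [-1.     0.024 -0.004]
```

View pics/l2.png

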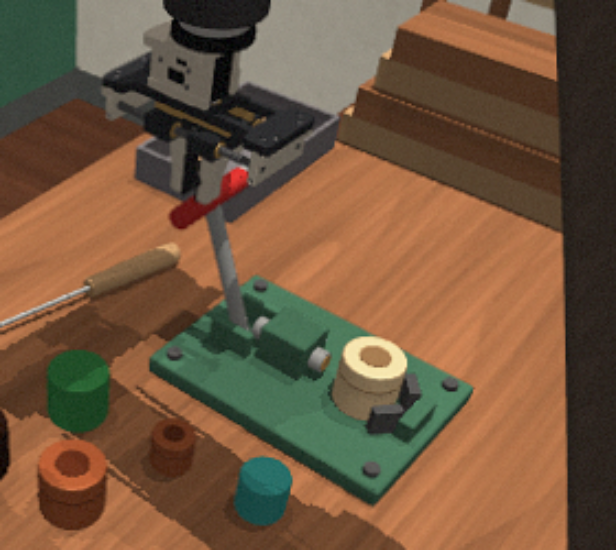

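The opening reads 12.6 mm, but the bar is 24 mm thick, so that's suspicious. I'll look closer before pulling.

Run:
```python
from h import *
p=vision.snapshot("side");q=vision.snapshot("top"); st()
a=cv2.resize(p["color"][70:170,290:400,::-1],(550,500),interpolation=cv2.INTER_CUBIC)
cv2.imwrite("pics/l3.png",a)
cv2.imwrite("pics/l3t.png",cv2.resize(q["color"][150:300,330:480,::-1],(500,500),interpolation=cv2.INTER_CUBIC))
red=(p["color"][:,:,0]>120)&(p["color"][:,:,1]<50)&(p["color"][:,:,2]<50)
P,_=cloud(p,red); P=P[(P[:,2]>.1)&(P[:,2]<.25)]; print(P.min(0),P.max(0),np.median(P,0),len(P))
```

```text
t=10.93 pos [ 0.6379 -0.2524  0.1514] F [-0.6  0.1 -0.1] open 0.0025 j [-0.1   0.4  -0.02 -0.   -1.15  0.07]
toolx [-0.024 -1.    -0.003] tooly [-1.     0.024 -0.004]
[ 0.62336408 -0.33066056  0.16776246] [ 0.64237913 -0.28458817  0.1792379 ] [ 0.6284305  -0.30514718  0.17570701] 73
```

View pics/l3.png

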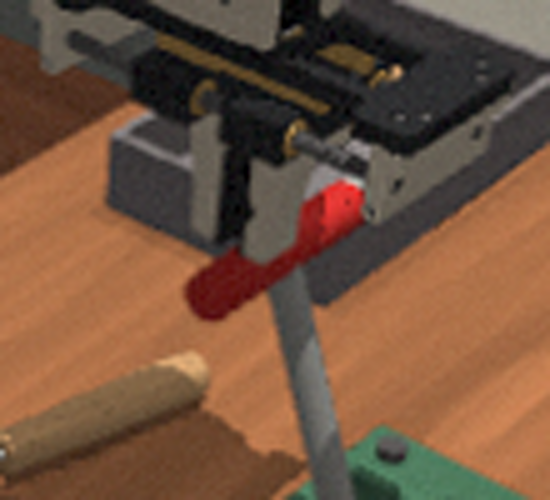

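View pics/l3t.png

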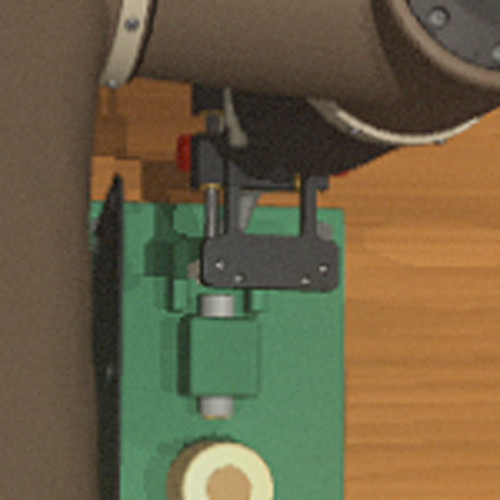

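Run:
```python
from h import *
p=vision.snapshot("side"); print("cam",-p["R"].T@p["t"])
s=bot.sense(); im=p["color"][:,:,::-1].copy()
T=s["position"]; print(T, s["opening"])
for P,c in ((T,(0,255,255)),(T+[0,0,.019],(0,255,0)),(T+[0,0,.047+.019],(255,255,0))):
    u=proj(p,P)[0]; cv2.circle(im,tuple(int(x) for x in np.round(u)),1,c,-1); print(u)
b=np.array([.1512,0,.1686]); draw(im,p,press([b-[0,.055,0],b+[0,.055,0],b,[.085,0,.012]]),(255,0,255),False)
cv2.imwrite("pics/l4.png",cv2.resize(im[70:170,290:400],(660,600),interpolation=cv2.INTER_CUBIC))
P,uv=cloud(p); 
for (u,v) in ((344,115),(337,110),(330,128),(345,120)):
    k=np.argmin(abs(uv-[u,v]).sum(1)); print((u,v),P[k].round(3),p["color"][v,u])
```

```text
cam [0.17648941 0.45593735 0.72836558]
[ 0.63786042 -0.25241728  0.15134364] 0.001413454666501052
[336.87370402 130.28707256]
[337.6631628  123.19800659]
[339.69623125 104.85327438]
(344, 115) [ 0.62  -0.246  0.203] [101  93  85]
(337, 110) [ 0.636 -0.242  0.21 ] [22 15 21]
(330, 128) [ 0.637 -0.223  0.172] [97 24 21]
(345, 120) [ 0.629 -0.267  0.176] [99 36 33]
```

View pics/l4.png

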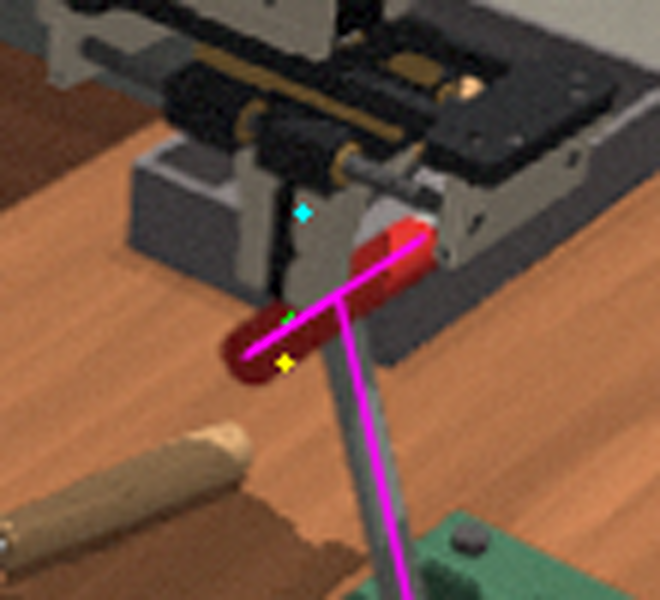

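The fingers read fully shut, and in the picture they run into the bar's upper half at (300,300). So the bar isn't being held as expected. I'll open and rise a little to see what's there.

```bash
python3 -m creep '[[[0,0,0],0,-0.5],[[0,0,0],0,-0.2],[[0,0,0],0,0.3],[[0,0,0],0,0.3]]'
python3 - <<'E'
from h import *
st()
p=vision.snapshot("side"); cv2.imwrite("pics/l5.png",cv2.resize(p["color"][70:170,290:400,::-1],(660,600),interpolation=cv2.INTER_CUBIC))
E
```

```text
time_s: 11.48
position: [0.6379, -0.2524, 0.1514]
orientation: [0.002, -0.698, 0.716, -0.0]
ft_force: [-1.0, 0.1, 0.4]
opening: 0.0354
t=11.47 pos [ 0.6379 -0.2524  0.1514] F [-1.   0.1  0.4] open 0.0354 j [-0.1   0.4  -0.02 -0.   -1.15  0.07]
toolx [-0.024 -1.    -0.003] tooly [-1.     0.024 -0.004]
```

View pics/l5.png

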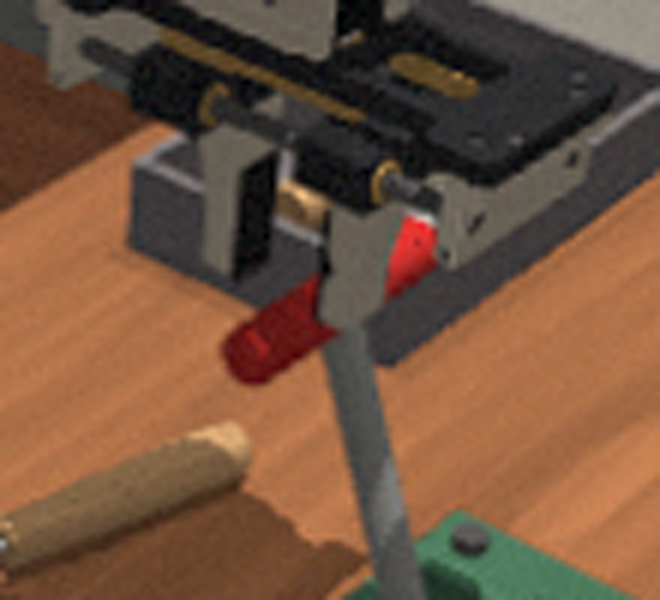

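Run:
```python
from h import *
p=vision.snapshot("side"); st(); s=bot.sense()
P,uv=cloud(p)
print(proj(p,[[.615,-.2524,.151],[.615,-.2524,.17],[.661,-.2524,.151],[.661,-.2524,.17]]))
for (u,v) in ((347,119),(347,115),(347,110),(328,112),(329,108),(331,110)):
    k=np.argmin(abs(uv-[u,v]).sum(1)); print((u,v),uv[k],P[k].round(3),p["color"][v,u])
```

```text
t=11.57 pos [ 0.6379 -0.2524  0.1514] F [-0.4  0.1 -0. ] open 0.0436 j [-0.1   0.4  -0.02 -0.   -1.15  0.07]
toolx [-0.024 -1.    -0.003] tooly [-1.     0.024 -0.004]
[[345.09760347 134.39422807]
 [346.00606193 127.27956545]
 [328.6923447  126.48433062]
 [329.36579586 119.42885693]]
(347, 119) [347 119] [ 0.606 -0.238  0.203] [104  97  85]
(347, 115) [347 115] [ 0.606 -0.236  0.213] [101  96  82]
(347, 110) [347 110] [ 0.61  -0.239  0.223] [103  94  85]
(328, 112) [328 112] [ 0.657 -0.239  0.197] [44 40 38]
(329, 108) [329 108] [ 0.659 -0.243  0.205] [17 11 16]
(331, 110) [331 110] [ 0.657 -0.25   0.197] [23 18 18]
```

Run:
```python
from h import *
p=vision.snapshot("side")
print("s3 tip model", proj(p,[[.4179,-.2771+.0365,.1992],[.4179,-.2771+.057,.1992],[.4179,-.2771+.0365,.240]]), "seen (430,146)")
q=vision.snapshot("top"); P,uv=cloud(q); m=(abs(P[:,0]-.638)<.05)&(abs(P[:,1]+.252)<.12)&(P[:,2]>.1)
print(len(P[m])); 
for z0 in np.arange(.1,.42,.02):
    k=m&(P[:,2]>=z0)&(P[:,2]<z0+.02); print(round(z0,2),k.sum(), P[k].min(0).round(3) if k.any() else "", P[k].max(0).round(3) if k.any() else "")
```

```text
s3 tip model [[426.88760043 156.68877554]
 [421.66229143 161.58053718]
 [431.92623977 139.44633102]] seen (430,146)
11094
0.1 0  
0.12 0  
0.14 0  
0.16 96 [ 0.625 -0.335  0.166] [ 0.649 -0.226  0.18 ]
0.18 48 [ 0.628 -0.286  0.18 ] [ 0.663 -0.226  0.2  ]
0.2 6 [ 0.663 -0.247  0.202] [ 0.668 -0.244  0.216]
0.22 3 [ 0.663 -0.245  0.22 ] [ 0.666 -0.244  0.227]
0.24 2 [ 0.596 -0.215  0.258] [ 0.612 -0.215  0.26 ]
0.26 444 [ 0.588 -0.292  0.26 ] [ 0.659 -0.214  0.28 ]
0.28 203 [ 0.588 -0.288  0.28 ] [ 0.632 -0.216  0.299]
0.3 17 [ 0.621 -0.236  0.302] [ 0.628 -0.229  0.317]
0.32 0  
0.34 28 [ 0.622 -0.223  0.342] [ 0.642 -0.215  0.354]
0.36 1 [ 0.593 -0.262  0.379] [ 0.593 -0.262  0.379]
0.38 131 [ 0.592 -0.269  0.38 ] [ 0.634 -0.209  0.4  ]
0.4 124 [ 0.591 -0.268  0.4  ] [ 0.628 -0.209  0.42 ]
```

Depth shows the fingertips at about z = 0.19, while the reported TCP is z = 0.151. So the reported z reads about 40 mm low here. The s3 picture implied about 25 mm at the press front. I can't trust reported z alone, so I'll descend with depth checks.

```bash
cat >> h.py <<'E'
def tipz(p):
    """actual tool vs reported: cloud around TCP, in camera p; prints body bottom etc"""
    s=bot.sense(); T=s["position"]; P,uv=cloud(p)
    d=(P-T); M=yaw(); L=d@M  # tool axes
    return L,P,uv
E
python3 -m creep '[[[0,0,0.5],0,0.3],[[0,0,1],0,0.3],[[0,0,1.5],0,0.3],[[0,0,2],0,0.3],[[0,0,2],0,0.3],[[0,0,2],0,0.3]]'
python3 - <<'E'
from h import *
st()
p=vision.snapshot("side"); L,P,uv=tipz(p)
im=p["color"][:,:,::-1].copy()
cv2.imwrite("pics/l6.png",cv2.resize(im[70:170,290:400],(660,600),interpolation=cv2.INTER_CUBIC))
for v in range(110,140,2):
    k=(uv[:,1]==v)&(uv[:,0]>=343)&(uv[:,0]<=352); print(v,[tuple(x) for x in P[k].round(3)[::3]])
E
```

```text
time_s: 12.42
position: [0.638, -0.2524, 0.1315]
orientation: [0.002, -0.698, 0.716, -0.0]
ft_force: [0.2, 0.5, -0.0]
opening: 0.0572
t=12.43 pos [ 0.638  -0.2524  0.1315] F [ 0.2  0.5 -0. ] open 0.0572 j [-0.1   0.41 -0.04 -0.   -1.11  0.07]
toolx [-0.024 -1.    -0.003] tooly [-1.     0.024 -0.004]
110 [(np.float64(0.602), np.float64(-0.212), np.float64(0.238)), (np.float64(0.595), np.float64(-0.211), np.float64(0.242)), (np.float64(0.588), np.float64(-0.212), np.float64(0.244)), (np.float64(0.58), np.float64(-0.21), np.float64(0.248))]
112 [(np.float64(0.764), np.float64(-0.468), np.float64(0.045)), (np.float64(0.595), np.float64(-0.212), np.float64(0.237)), (np.float64(0.588), np.float64(-0.213), np.float64(0.239)), (np.float64(0.58), np.float64(-0.211), np.float64(0.244))]
114 [(np.float64(0.765), np.float64(-0.47), np.float64(0.037)), (np.float64(0.639), np.float64(-0.284), np.float64(0.179)), (np.float64(0.588), np.float64(-0.213), np.float64(0.234)), (np.float64(0.578), np.float64(-0.209), np.float64(0.24))]
116 [(np.float64(0.641), np.float64(-0.275), np.float64(0.177)), (np.
[... 2152 characters left out ...]
64(-0.436), np.float64(-0.001)), (np.float64(0.623), np.float64(-0.269), np.float64(0.139)), (np.float64(0.617), np.float64(-0.272), np.float64(0.141)), (np.float64(0.615), np.float64(-0.282), np.float64(0.137))]
136 [(np.float64(0.729), np.float64(-0.427), np.float64(0.0)), (np.float64(0.623), np.float64(-0.269), np.float64(0.134)), (np.float64(0.617), np.float64(-0.272), np.float64(0.135)), (np.float64(0.613), np.float64(-0.279), np.float64(0.133))]
138 [(np.float64(0.725), np.float64(-0.422), np.float64(-0.002)), (np.float64(0.622), np.float64(-0.269), np.float64(0.129)), (np.float64(0.615), np.float64(-0.271), np.float64(0.131)), (np.float64(0.613), np.float64(-0.28), np.float64(0.128))]
```

View pics/l6.png

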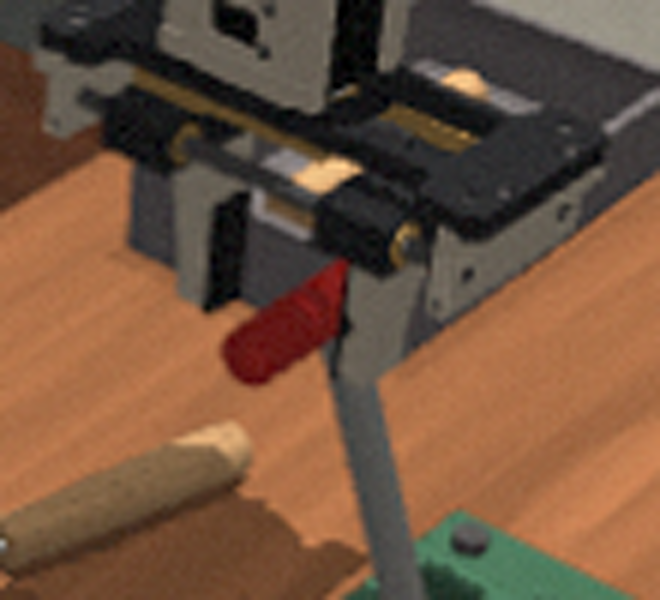

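The tips straddle the bar and are at about z = 0.168 by depth (reported 0.1315). I'll go another 1.8 cm down and pinch.

```bash
python3 -m creep '[[[0,0,0.6],0,0.3],[[0,0,1.2],0,0.3],[[0,0,1.8],0,0.3],[[0,0,1.8],0,0.3],[[0,0,1.8],0,-1],[[0,0,1.8],0,-1],[[0,0,1.8],0,-1],[[0,0,1.8],0,-1],[[0,0,1.8],0,-1],[[0,0,1.8],0,-1]]' 20
python3 - <<'E'
from h import *
st()
p=vision.snapshot("side"); im=p["color"][:,:,::-1].copy()
cv2.imwrite("pics/l7.png",cv2.resize(im[70:170,290:400],(660,600),interpolation=cv2.INTER_CUBIC))
E
```

```text
time_s: 13.72
position: [0.637, -0.2524, 0.1136]
orientation: [0.002, -0.698, 0.716, 0.0]
ft_force: [-5.0, 0.1, 3.6]
opening: 0.0233
t=13.72 pos [ 0.637  -0.2524  0.1136] F [-5.   0.1  3.6] open 0.0233 j [-0.1   0.43 -0.07 -0.   -1.07  0.07]
toolx [-0.024 -1.    -0.003] tooly [-1.     0.024 -0.002]
```

View pics/l7.png

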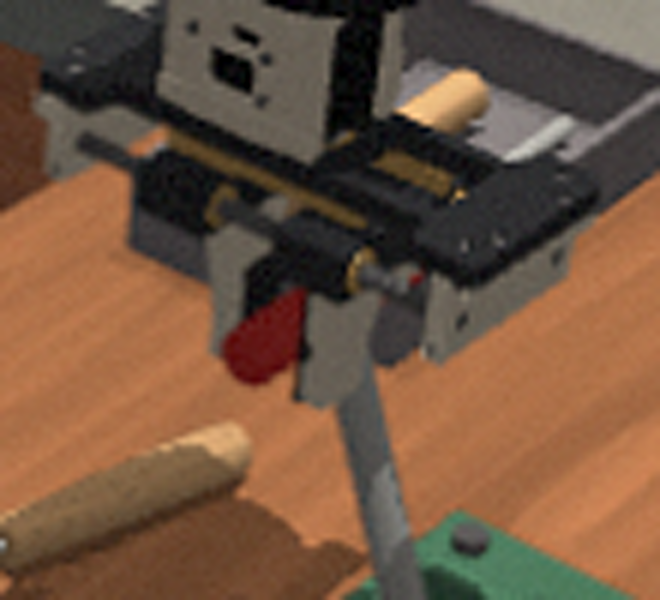

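Pinched, with opening 23.3 mm on the 24 mm bar. Pulling along the arc.

```bash
python3 -m creep '[[[0,1,-0.4],0,-1],[[0,2.1,-0.7],0,-1],[[0,3.2,-1],0,-1],[[0,4.3,-1.2],0,-1],[[0,5.4,-1.3],0,-1],[[0,6.5,-1.3],0,-1],[[0,7.6,-1.3],0,-1],[[0,8.7,-1.2],0,-1],[[0,9.8,-1],0,-1],[[0,10.8,-0.8],0,-1],[[0,11.8,-0.5],0,-1],[[0,12.5,-0.3],0,-1],[[0,13.1,-0.1],0,-1],[[0,13.4,0],0,-1],[[0,13.4,0],0,-1],[[0,13.4,0],0,-1],[[0,13.4,0],0,-1]]' 25
python3 - <<'E'
from h import *
st()
p=vision.snapshot("side"); im=p["color"][:,:,::-1].copy()
cv2.imwrite("pics/l8.png",cv2.resize(im[60:280,270:500],None,fx=2.7,fy=2.7,interpolation=cv2.INTER_CUBIC))
b=np.array([.085-.17*np.sin(.38),0,.012+.17*np.cos(.38)]); print(press(b))
for r in regions_of(p,"caddy_pale")[:3]: print(np.round(r["location"]),circle_top(p,r["mask"],0.082))
E
```

```text
time_s: 15.9
position: [0.5113, -0.2502, 0.1183]
orientation: [0.006, -0.699, 0.715, -0.007]
ft_force: [11.4, 1.1, 11.8]
opening: 0.0234
t=15.90 pos [ 0.5113 -0.2502  0.1183] F [11.4  1.1 11.8] open 0.0234 j [-0.11  0.24 -0.34 -0.   -0.97  0.09]
toolx [-0.022 -1.     0.001] tooly [-1.     0.022 -0.019]
[[ 0.50753752 -0.27921316  0.16987299]]
[416. 201.] (array([ 0.41655879, -0.27388591]), 0.03238103332519531, array([ 0.41539813, -0.27118822,  0.08115547]), 480)
```

View pics/l8.png

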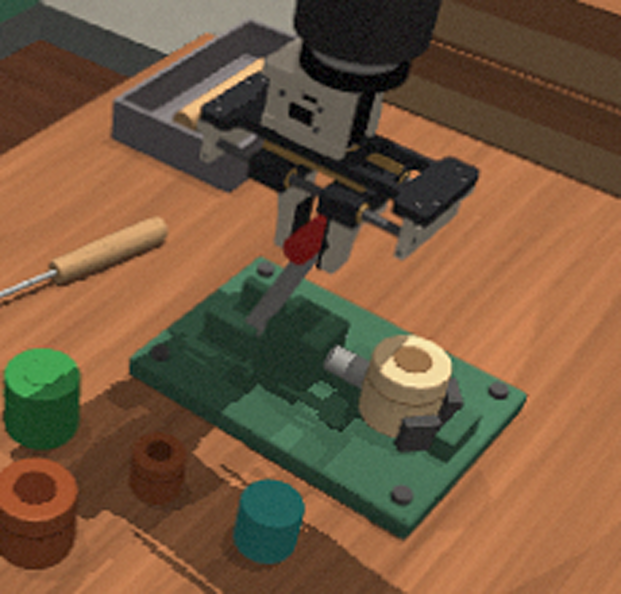

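Ram is against the pale caddy and the V. I'll press a little further to be sure of the stop; the force should rise.

```bash
python3 -m creep '[[[0,0.4,-0.2],0,-1],[[0,0.8,-0.2],0,-1],[[0,0.8,-0.2],0,-1],[[0,0.8,-0.2],0,-1]]' 25
python3 - <<'E'
from h import *
st()
p=vision.snapshot("side"); im=p["color"][:,:,::-1].copy()
draw(im,p,press([[-.037,-.012,.042],[-.037,.012,.042]]),(255,0,255),False)
cv2.imwrite("pics/l9.png",cv2.resize(im[60:280,270:500],None,fx=2.7,fy=2.7,interpolation=cv2.INTER_CUBIC))
E
```

```text
time_s: 16.5
position: [0.5089, -0.2498, 0.1188]
orientation: [0.01, -0.699, 0.715, -0.01]
ft_force: [22.3, -5.7, -27.3]
opening: 0.0235
t=16.50 pos [ 0.5089 -0.2498  0.1188] F [ 22.3  -5.7 -27.3] open 0.0235 j [-0.11  0.23 -0.35 -0.   -0.96  0.09]
toolx [-0.022 -1.     0.   ] tooly [-0.999  0.022 -0.029]
```

View pics/l9.png

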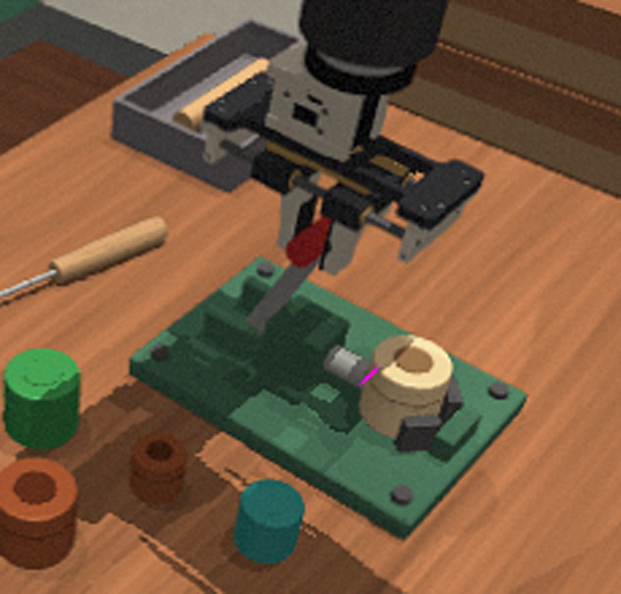

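At the stop: the force rose to 22 N and x barely moved. Easing back along the arc.

```bash
python3 -m creep '[[[0,-0.5,0],0,-1],[[0,-1,-0.2],0,-1],[[0,-1.8,-0.6],0,-1],[[0,-2.6,-0.8],0,-1],[[0,-3.4,-0.9],0,-1],[[0,-4.2,-1],0,-1],[[0,-5,-1.1],0,-1],[[0,-5.8,-1.1],0,-1],[[0,-6.6,-1.1],0,-1],[[0,-7.4,-1],0,-1],[[0,-8.2,-0.9],0,-1],[[0,-9,-0.7],0,-1],[[0,-9.8,-0.5],0,-1],[[0,-10.6,-0.2],0,-1],[[0,-11.4,0],0,-1],[[0,-12.1,0.2],0,-1],[[0,-12.6,0.4],0,-1],[[0,-12.8,0.5],0,-1],[[0,-12.8,0.5],0,-1],[[0,-12.8,0.5],0,-1]]' 25
python3 - <<'E'
from h import *
st()
p=vision.snapshot("side"); im=p["color"][:,:,::-1].copy()
b=np.array([.085+.17*np.sin(.4),0,.012+.17*np.cos(.4)]); draw(im,p,press([b-[0,.055,0],b+[0,.055,0],b,[.085,0,.012]]),(255,255,0),False)
cv2.imwrite("pics/l10.png",cv2.resize(im[60:280,270:500],None,fx=2.7,fy=2.7,interpolation=cv2.INTER_CUBIC))
E
```

```text
time_s: 19.05
position: [0.6369, -0.2525, 0.1174]
orientation: [0.01, -0.699, 0.715, -0.01]
ft_force: [0.9, 1.3, -2.2]
opening: 0.0231
t=19.05 pos [ 0.6369 -0.2525  0.1174] F [ 0.9  1.3 -2.2] open 0.0231 j [-0.09  0.41 -0.09 -0.   -1.04  0.07]
toolx [-0.022 -1.     0.   ] tooly [-0.999  0.022 -0.029]
```

View pics/l10.png

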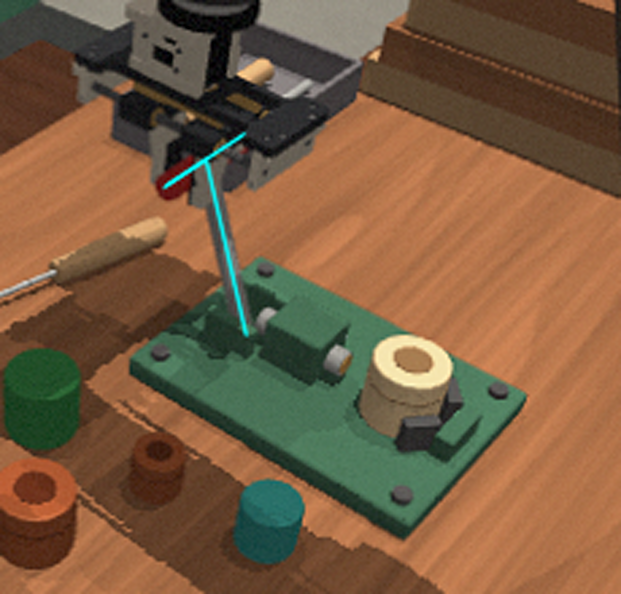

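```bash
python3 -m creep '[[[0,0,0],0,0.3],[[0,0,0],0,0.3],[[0,0,-1],0,0.3],[[0,0,-5],0,0.3],[[0,0,-9],0,0.3],[[0,0,-9],0,0.3]]'
python3 - <<'E'
from h import *
st()
t=press([-.07,0,0])[0]; print(to_tool([t[0],t[1],.16],88.66))
E
```

```text
time_s: 19.85
position: [0.6364, -0.2534, 0.2129]
orientation: [0.012, -0.699, 0.715, -0.014]
ft_force: [-0.5, 0.2, -0.3]
opening: 0.0568
t=19.85 pos [ 0.6364 -0.2534  0.2129] F [-0.5  0.2 -0.3] open 0.0568 j [-0.1   0.34  0.03 -0.   -1.23  0.07]
toolx [-0.022 -1.     0.002] tooly [-0.999  0.022 -0.036]
(array([ 2.83, 22.2 ,  4.49]), np.float64(-89.89812610154866), 'j6=0.07')
```

```bash
python3 -m creep '[[[0.3,2,-1],10,1],[[0.6,5,-1],20,1],[[1,8,-1],30,1],[[1.4,11,-1],40,1],[[1.8,14,-1],50,1],[[2.2,17,0],60,1],[[2.6,20,2],70,1],[[2.8,22.2,3],80,1],[[2.8,22.2,4.5],90,1],[[2.8,22.2,4.5],90,1],[[2.8,22.2,4.5],90,1]]'
python3 - <<'E'
from h import *
st()
t=press([-.07,0,0])[0]; print(to_tool([t[0],t[1],.032],88.66))
p=vision.snapshot("side"); im=p["color"][:,:,::-1].copy()
cv2.imwrite("pics/m1.png",cv2.resize(im[60:280,270:500],None,fx=2.7,fy=2.7,interpolation=cv2.INTER_CUBIC))
E
```

```text
time_s: 21.22
position: [0.416, -0.2769, 0.1605]
orientation: [0.018, 0.009, 1.0, -0.002]
ft_force: [-0.6, 0.7, 0.8]
opening: 0.0876
t=21.23 pos [ 0.416  -0.2769  0.1605] F [-0.6  0.7  0.8] open 0.0876 j [-0.2   0.07 -0.44 -0.   -1.03 -1.39]
toolx [-0.999  0.017 -0.037] tooly [ 0.018  1.    -0.003]
(array([ 0.51,  0.02, 12.84]), np.float64(0.33666445356868735), 'j6=-1.39')
```

View pics/m1.png

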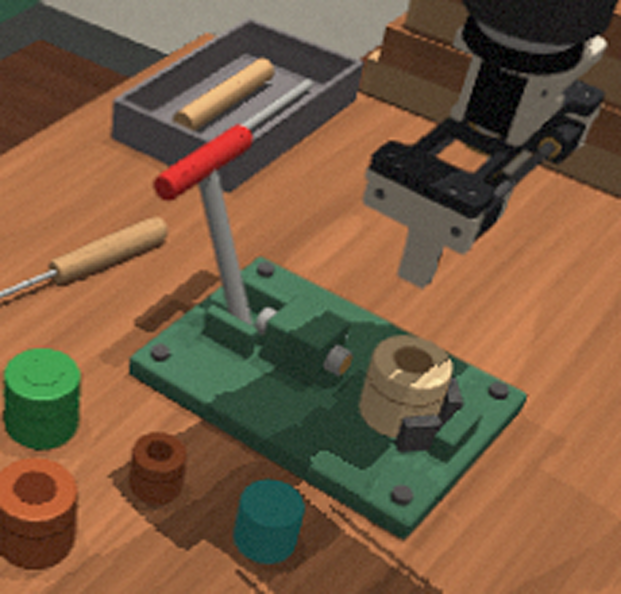

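Run:
```python
from h import *
p=vision.snapshot("side"); P,uv=cloud(p); s=bot.sense()
T=s["position"]
for z in (.16,.17,.18,.19,.2): print(z,proj(p,[[T[0]-.0095,T[1]+.065,z],[T[0]+.0095,T[1]+.065,z]]).round(1).tolist())
for v in range(150,172,2):
    k=(uv[:,1]==v)&(uv[:,0]>=420)&(uv[:,0]<=436); print(v,[x.tolist() for x in P[k].round(3)[::5]])
```

```text
0.16 [[420.2, 181.8], [411.6, 177.5]]
0.17 [[421.3, 177.9], [412.7, 173.6]]
0.18 [[422.5, 173.9], [413.8, 169.6]]
0.19 [[423.7, 169.9], [414.9, 165.6]]
0.2 [[424.9, 165.8], [416.0, 161.5]]
150 [[0.425, -0.213, 0.227], [0.415, -0.212, 0.233], [0.405, -0.21, 0.239], [0.388, -0.185, 0.261]]
152 [[0.423, -0.213, 0.224], [0.414, -0.211, 0.229], [0.404, -0.211, 0.234], [0.504, -0.539, -0.002]]
154 [[0.424, -0.217, 0.216], [0.413, -0.211, 0.225], [0.405, -0.214, 0.228], [0.499, -0.532, -0.003]]
156 [[0.423, -0.217, 0.212], [0.413, -0.215, 0.218], [0.404, -0.215, 0.223], [0.495, -0.523, -0.002]]
158 [[0.422, -0.216, 0.208], [0.412, -0.215, 0.214], [0.404, -0.22, 0.215], [0.49, -0.513, -0.0]]
160 [[0.42, -0.214, 0.206], [0.41, -0.214, 0.211], [0.403, -0.22, 0.211], [0.486, -0.506, -0.001]]
162 [[0.419, -0.216, 0.2], [0.41, -0.217, 0.204], [0.404, -0.226, 0.202], [0.482, -0.499, -0.001]]
164 [[0.507, -0.462, 0.0], [0.409, -0.217, 0.2], [0.489, -0.485, -0.004], [0.48, -0.497, -0.006]]
166 [[0.503, -0.455, 0.0], [0.493, -0.463, 0.001], [0.483, -0.472, 0.001], [0.474, -0.483, -0.001]]
168 [[0.5, -0.451, -0.002], [0.49, -0.458, -0.001], [0.479, -0.465, 0.0], [0.471, -0.478, -0.003]]
170 [[0.494, -0.44, 0.001], [0.486, -0.451, -0.001], [0.475, -0.457, 0.001], [0.466, -0.466, 0.001]]
```

Depth puts the tips about 37 mm above the reported TCP, and it's constant: re-reading s3 against the finger's outer face gives the same 37. So real tip z = reported + 0.037, and the first grasp held only the caddy's top edge. I use this offset from here on and take the caddy deeper.

```bash
python3 -m creep '[[[0,0,4],0,1],[[0.2,0,8],0,1],[[0.3,0,11],0,1],[[0.3,0,13],0,1],[[0.3,0,14],0,1],[[0.3,0,14],0,1]]'
python3 - <<'E'
from h import *
st()
p=vision.snapshot("side"); im=p["color"][:,:,::-1].copy()
cv2.imwrite("pics/m2.png",cv2.resize(im[60:280,270:500],None,fx=2.7,fy=2.7,interpolation=cv2.INTER_CUBIC))
E
```

```text
time_s: 22.08
position: [0.4184, -0.2773, 0.0204]
orientation: [0.018, 0.009, 1.0, -0.002]
ft_force: [-0.4, 0.2, 1.3]
opening: 0.0876
t=22.07 pos [ 0.4184 -0.2773  0.0204] F [-0.4  0.2  1.3] open 0.0876 j [-0.2   0.24 -0.61 -0.01 -0.68 -1.39]
toolx [-0.999  0.018 -0.036] tooly [ 0.018  1.    -0.003]
```

View pics/m2.png

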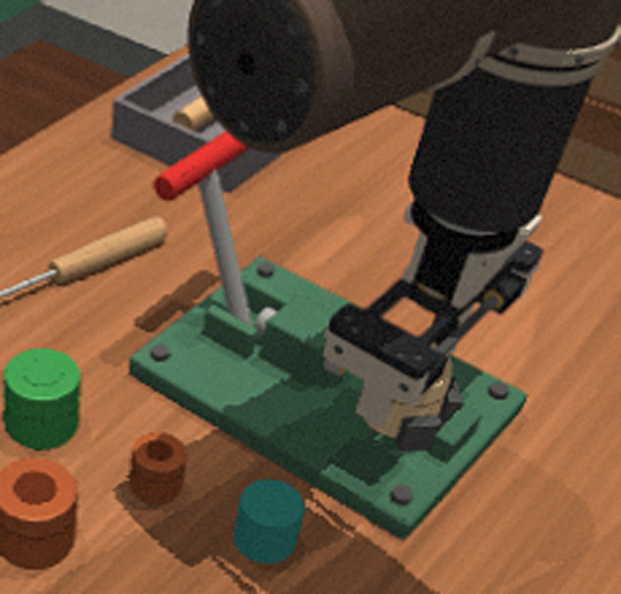

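```bash
python3 -m creep '[[[0,0,0],0,-1],[[0,0,0],0,-1],[[0,0,0],0,-1],[[0,0,0],0,-1],[[0,0,0],0,-1],[[0,0,-2],0,-1],[[0,0,-6],0,-1],[[0,0,-10],0,-1],[[0,0,-12],0,-1],[[0,0,-12],0,-1]]' 25
python3 - <<'E'
from h import *
st()
p=vision.snapshot("side"); im=p["color"][:,:,::-1].copy()
cv2.imwrite("pics/m3.png",cv2.resize(im[60:280,270:500],None,fx=2.7,fy=2.7,interpolation=cv2.INTER_CUBIC))
t=box([-.03,-.070,0])[0]; print(t,to_tool([t[0],t[1],.14],90-.7))
E
```

```text
time_s: 23.38
position: [0.415, -0.2771, 0.1421]
orientation: [0.02, 0.009, 1.0, -0.002]
ft_force: [0.0, 0.6, -2.3]
opening: 0.0636
t=23.38 pos [ 0.415  -0.2771  0.1421] F [ 0.   0.6 -2.3] open 0.0636 j [-0.2   0.08 -0.47 -0.   -0.98 -1.39]
toolx [-0.999  0.018 -0.04 ] tooly [ 0.018  1.    -0.004]
[0.46254705 0.21077173 0.        ] (array([-3.93, 48.84,  0.08]), np.float64(-0.34820616432274676), 'j6=-1.39')
```

View pics/m3.png

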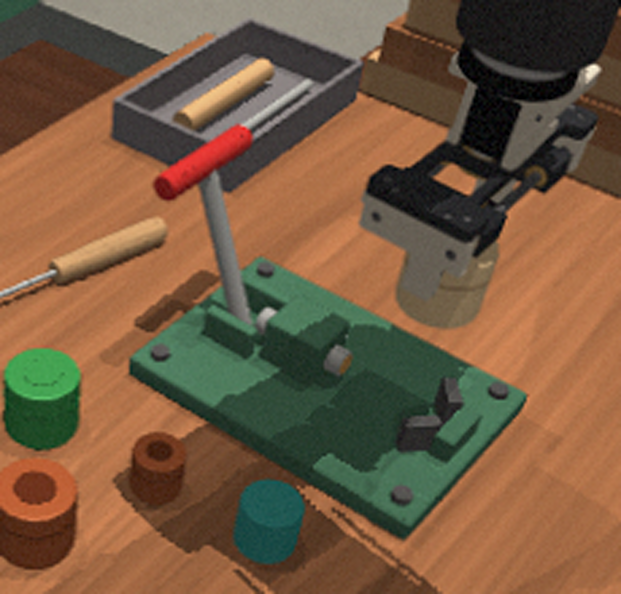

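```bash
python3 -m creep '[[[-0.3,4,0],0,-1],[[-0.6,8.5,0],0,-1],[[-1,13,0],0,-1],[[-1.4,18,0],0,-1],[[-1.8,23,0],0,-1],[[-2.2,28,0],0,-1],[[-2.6,33,0],0,-1],[[-3,38,0],0,-1],[[-3.5,43,0],0,-1],[[-3.9,47,0],0,-1],[[-3.9,48.8,0],0,-1],[[-3.9,48.8,0],0,-1],[[-3.9,48.8,0],0,-1]]'
python3 - <<'E'
from h import *
st()
p=vision.snapshot("side"); im=p["color"][:,:,::-1].copy()
draw(im,p,box(circ([-.03,-.07],.032,.006)),(255,0,255)); draw(im,p,box(circ([-.03,-.07],.032,.075)),(0,255,0))
cv2.imwrite("pics/m4.png",im[100:420,0:420])
t=box([-.03,-.070,0])[0]; print(t,to_tool([t[0],t[1],.006],90-.7))
E
```

```text
time_s: 25.05
position: [0.4615, 0.2093, 0.14]
orientation: [0.018, 0.009, 1.0, -0.002]
ft_force: [0.0, -0.3, -1.5]
opening: 0.0633
t=25.05 pos [0.4615 0.2093 0.14  ] F [ 0.  -0.3 -1.5] open 0.0633 j [ 0.84  0.1  -0.47  0.04 -0.98 -2.45]
toolx [-0.999  0.019 -0.037] tooly [ 0.019  1.    -0.004]
[0.46254705 0.21077173 0.        ] (array([ 0.42,  0.2 , 13.42]), np.float64(-0.39324038004178874), 'j6=-2.45')
```

View pics/m4.png

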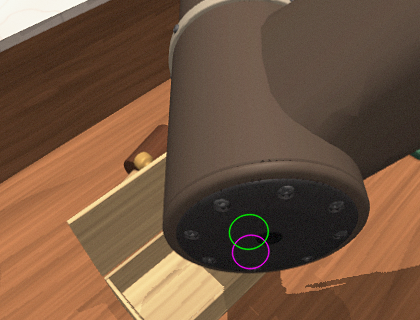

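Run:
```python
from h import *
p=vision.snapshot("top"); im=p["color"][:,:,::-1].copy()
draw(im,p,box(circ([-.03,-.07],.032,.075)),(0,255,0)); draw(im,p,box(rect(-.075,.075,-.14,.14,.075)),(0,255,255))
s=bot.sense()["position"]; draw(im,p,circ(s[:2],.032,.2),(255,0,255))
cv2.imwrite("pics/m5.png",cv2.resize(im[170:330,60:300],None,fx=3,fy=3))
```

```text
(no output)
```

View pics/m5.png

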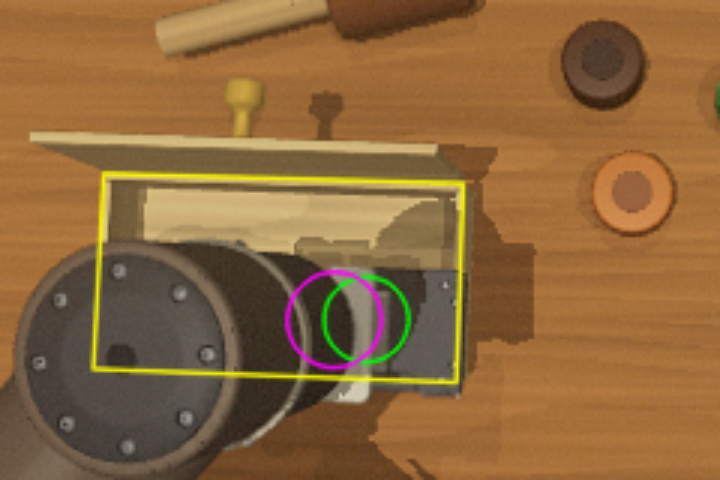

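```bash
python3 -m creep '[[[0.1,0.2,3],-0.4,-1],[[0.2,0.2,6],-0.4,-1],[[0.3,0.2,9],-0.4,-1],[[0.4,0.2,11],-0.4,-1],[[0.4,0.2,12.2],-0.4,-1],[[0.4,0.2,12.9],-0.4,-1],[[0.4,0.2,13.3],-0.4,-1],[[0.4,0.2,13.3],-0.4,-1],[[0.4,0.2,13.3],-0.4,-1]]'
python3 - <<'E'
from h import *
st()
E
```

```text
time_s: 26.28
position: [0.4632, 0.2112, 0.008]
orientation: [0.019, 0.006, 1.0, -0.002]
ft_force: [0.3, 0.3, -1.1]
opening: 0.0635
t=26.27 pos [0.4632 0.2112 0.008 ] F [ 0.3  0.3 -1.1] open 0.0635 j [ 0.84  0.27 -0.63  0.05 -0.64 -2.46]
toolx [-0.999  0.012 -0.038] tooly [ 0.012  1.    -0.003]
```

```bash
python3 -m creep '[[[0,0,0.2],0,-1],[[0,0,0.35],0,-1],[[0,0,0.35],0,-1],[[0,0,0.35],0,0.6],[[0,0,0.35],0,0.68],[[0,0,0.35],0,0.68],[[0,0,-2],0,0.68],[[0,0,-6],0,0.68],[[0,0,-10],0,0.68],[[0,0,-14],0,0.68],[[0,0,-15],0,0.68]]'
python3 - <<'E'
from h import *
st()
for n in ("top","side"):
    p=vision.snapshot(n); cv2.imwrite(f"pics/m6{n}.png",p["color"][:,:,::-1])
    for l in ["caddy_pale","caddy_brown","caddy_dark"]:
        for r in regions_of(p,l)[:5]:
            if r["confidence"]>.5:
                P,_=cloud(p,r["mask"]); print(n,l,round(r["confidence"],2),np.round(r["location"]),circle_top(p,r["mask"],0.06),circle_top(p,r["mask"],0.066) if l=="caddy_pale" else "")
E
```

```text
time_s: 27.65
position: [0.4585, 0.2127, 0.1607]
orientation: [0.021, 0.006, 1.0, 0.0]
ft_force: [0.3, 0.1, 0.1]
opening: 0.0732
t=27.65 pos [0.4585 0.2127 0.1607] F [0.3 0.1 0.1] open 0.0732 j [ 0.85  0.08 -0.45  0.04 -1.02 -2.45]
toolx [-0.999  0.012 -0.042] tooly [0.012 1.    0.001]
top caddy_brown 0.81 [322. 291.] None 
top caddy_brown 0.74 [314. 250.] None 
top caddy_brown 0.7 [309. 203.] (array([ 0.64192739, -0.08519624]), 0.03217895812988281, array([ 0.64086104, -0.08586383,  0.06126606]), 574) 
top caddy_brown 0.55 [272. 232.] (array([0.56314756, 0.01156467]), 0.031751449584960935, array([0.56234399, 0.0120521 , 0.06085813]), 583) 
top caddy_dark 0.84 [262. 191.] (array([0.66554829, 0.03628687]), 0.031912286376953126, array([0.66446808, 0.03666151, 0.06096301]), 569)
```

View pics/m6top.png

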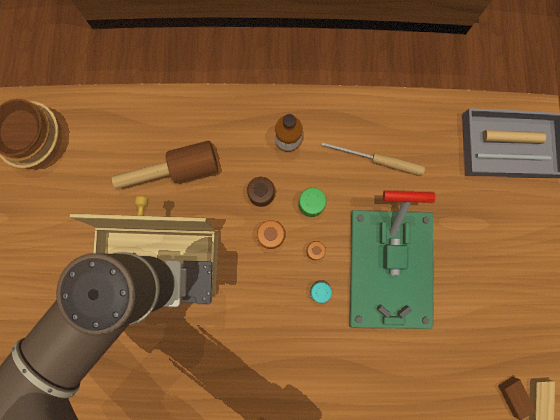

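View pics/m6side.png

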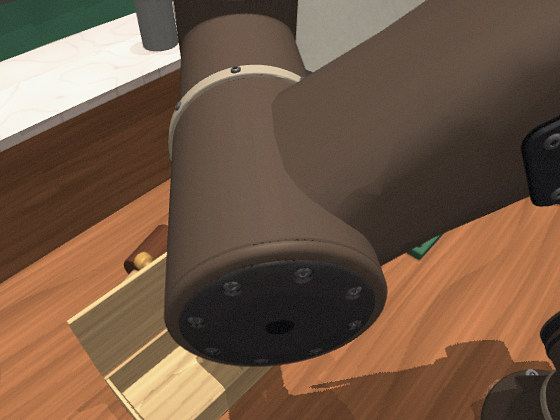

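Run:
```python
from h import *
print(to_tool([.5625,.0125,.16],90), to_tool([.5625+.0015,.0125,-.012],90))
```

```text
(array([-10.79, -19.74,   0.15]), np.float64(-0.7011106994421681), 'j6=-2.45') (array([-10.31, -19.66,  17.35]), np.float64(-0.7011106994421681), 'j6=-2.45')
```

```bash
python3 -m creep '[[[-0.5,-3,0],0,0.9],[[-1.5,-8,0],0,0.9],[[-4,-13,0],-0.7,0.9],[[-7.5,-17,0],-0.7,0.9],[[-10.7,-19.7,2],-0.7,0.9],[[-10.7,-19.7,4],-0.7,0.9],[[-10.7,-19.7,4],-0.7,0.9],[[-10.7,-19.7,4],-0.7,0.9]]'
python3 - <<'E'
from h import *
st()
print(to_tool([.5625+.0015,.0125,-.012],90))
for n in ("top","side"):
    p=vision.snapshot(n)
    for r in regions_of(p,"caddy_pale")[:2]:
        P,_=cloud(p,r["mask"]); print(n,round(r["confidence"],2),np.round(r["location"]),circle_top(p,r["mask"],0.066))
    im=p["color"][:,:,::-1].copy()
    cv2.imwrite(f"pics/n1{n}.png",im[100:400,60:460])
E
```

```text
time_s: 29.05
position: [0.563, 0.0129, 0.1219]
orientation: [0.018, -0.0, 1.0, -0.003]
ft_force: [-0.1, 0.1, 0.4]
opening: 0.0833
t=29.05 pos [0.563  0.0129 0.1219] F [-0.1  0.1  0.4] open 0.0833 j [ 0.38  0.21 -0.38  0.02 -0.95 -1.97]
toolx [-0.999 -0.001 -0.037] tooly [-0.     1.    -0.005]
(array([ 0.39,  0.02, 13.38]), np.float64(0.039044214682505185), 'j6=-1.97')
side 0.74 [246. 342.] (array([0.46014697, 0.21278032]), 0.03226829223632813, array([0.4579499 , 0.21469099, 0.06539758]), 1040)
side 0.66 [390. 202.] (array([ 0.54171367, -0.27912874]), 0.05994284057617188, array([ 0.51352854, -0.2722036 ,  0.06582921]), 424)
```

View pics/n1side.png

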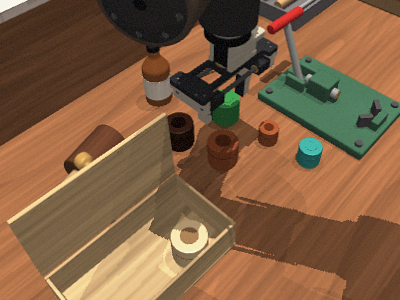

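View pics/n1top.png

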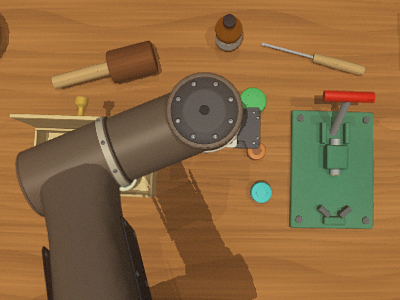

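```bash
python3 -m creep '[[[0.1,0,4],0,0.9],[[0.2,0,8],0,0.9],[[0.4,0,11],0,0.9],[[0.4,0,12.7],0,0.9],[[0.4,0,12.7],0,0.9],[[0.4,0,12.7],0,0.9],[[0.4,0,12.7],0,-1],[[0.4,0,12.7],0,-1],[[0.4,0,12.7],0,-1],[[0.4,0,12.7],0,-1],[[0.4,0,12.7],0,-1],[[0.4,0,10],0,-1],[[0.4,0,6],0,-1],[[0.4,0,2],0,-1],[[0.4,0,0],0,-1],[[0.4,0,-1],0,-1],[[0.4,0,-1],0,-1]]' 25
python3 - <<'E'
from h import *
st()
p=vision.snapshot("side"); im=p["color"][:,:,::-1].copy(); cv2.imwrite("pics/n2.png",im[100:400,60:460])
t=press([-.067,0,0])[0]; print(t,to_tool([t[0]+.0015,t[1],.13],88.66))
E
```

```text
time_s: 31.38
position: [0.5588, 0.0134, 0.1323]
orientation: [0.019, -0.0, 1.0, -0.002]
ft_force: [0.4, 0.1, -2.3]
opening: 0.0634
t=31.38 pos [0.5588 0.0134 0.1323] F [ 0.4  0.1 -2.3] open 0.0634 j [ 0.39  0.19 -0.37  0.02 -0.97 -1.97]
toolx [-0.999 -0.001 -0.038] tooly [-0.001  1.    -0.004]
[ 0.41861832 -0.27713319  0.        ] (array([ 13.84, -29.03,  -0.24]), np.float64(1.375868251463416), 'j6=-1.97')
```

View pics/n2.png

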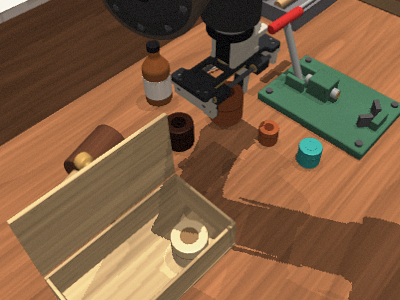

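```bash
python3 -m creep '[[[3,-3,0],0,-1],[[6,-7,0],0,-1],[[9,-11,0],1.4,-1],[[12,-16,0],1.4,-1],[[13.8,-21,0],1.4,-1],[[13.8,-25.5,0],1.4,-1],[[13.8,-29,0],1.4,-1],[[13.8,-29,2],1.4,-1],[[13.9,-29,5],1.4,-1],[[13.9,-29,5],1.4,-1],[[13.9,-29,5],1.4,-1]]'
python3 - <<'E'
from h import *
st()
p=vision.snapshot("side"); im=p["color"][:,:,::-1].copy();draw(im,p,press(circ([-.067,0],.032,.022)),(255,0,255))
cv2.imwrite("pics/n3.png",cv2.resize(im[60:280,270:500],None,fx=2.7,fy=2.7,interpolation=cv2.INTER_CUBIC))
t=press([-.067,0,0])[0]; print(t,to_tool([t[0]+.0015,t[1],.0185],88.66))
E
```

```text
time_s: 32.8
position: [0.4217, -0.2771, 0.0779]
orientation: [0.018, 0.012, 1.0, -0.002]
ft_force: [0.3, -0.1, -0.5]
opening: 0.0637
t=32.80 pos [ 0.4217 -0.2771  0.0779] F [ 0.3 -0.1 -0.5] open 0.0637 j [-0.19  0.17 -0.54 -0.   -0.83 -1.4 ]
toolx [-0.999  0.023 -0.036] tooly [ 0.023  1.    -0.004]
[ 0.41861832 -0.27713319  0.        ] (array([0.42, 0.02, 5.98]), np.float64(0.014605929663517259), 'j6=-1.40')
```

View pics/n3.png

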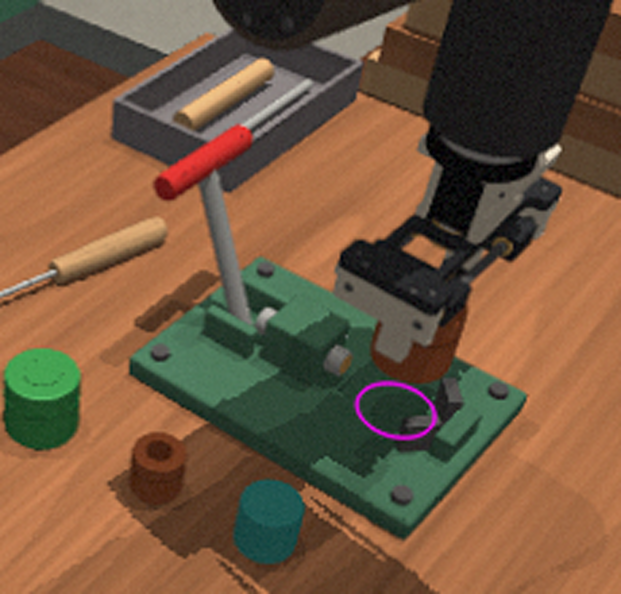

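```bash
python3 -m creep '[[[0.2,0,2],0,-1],[[0.4,0,4],0,-1],[[0.4,0,5.2],0,-1],[[0.4,0,5.7],0,-1],[[0.4,0,6],0,-1],[[0.4,0,6.1],0,-1],[[0.4,0,6.1],0,-1],[[0.4,0,6.1],0,0.6],[[0.4,0,6.1],0,0.9],[[0.4,0,6.1],0,0.9],[[0.4,0,3],0,0.9],[[0.3,0,-1],0,0.9],[[0.2,0,-6],0,0.9],[[0,0,-10],0,0.3],[[0,0,-12],0,0.3],[[0,0,-12],0,0.3]]'
python3 - <<'E'
from h import *
st()
p=vision.snapshot("side"); im=p["color"][:,:,::-1].copy();draw(im,p,press(circ([-.07,0],.032,.082)),(255,0,255))
for r in regions_of(p,"caddy_brown")[:5]: print(np.round(r["location"]),circle_top(p,r["mask"],0.082))
cv2.imwrite("pics/n4.png",cv2.resize(im[60:280,270:500],None,fx=2.7,fy=2.7,interpolation=cv2.INTER_CUBIC))
b=press([.1512,.03,.1686])[0]; print(b, to_tool([b[0],b[1],.20],-1.34))
E
```

```text
time_s: 34.85
position: [0.4185, -0.2768, 0.1999]
orientation: [0.021, 0.012, 1.0, -0.003]
ft_force: [-0.0, 0.0, -1.0]
opening: 0.0598
t=34.85 pos [ 0.4185 -0.2768  0.1999] F [-0.  0. -1.] open 0.0598 j [-0.19  0.04 -0.38 -0.   -1.11 -1.4 ]
toolx [-0.999  0.023 -0.041] tooly [ 0.023  1.    -0.005]
[416. 200.] (array([ 0.41916284, -0.27542747]), 0.03283007507324219, array([ 0.41760593, -0.27230097,  0.08110655]), 470)
[283. 209.] None
[370. 257.] None
[328. 232.] None
[ 0.63746021 -0.25224406  0.1686    ] (array([-21.96,   2.93,   0.57]), np.float64(89.99036830401681), 'j6=-1.40')
```

View pics/n4.png

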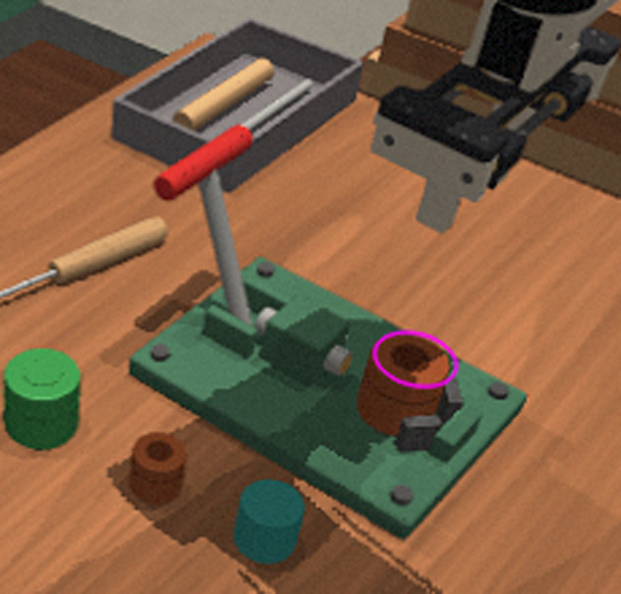

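```bash
python3 -m creep '[[[-1,0.3,0],-10,0.3],[[-4,0.6,0],-20,0.3],[[-7,0.9,0],-30,0.3],[[-10,1.2,0],-40,0.3],[[-13,1.5,0],-50,0.3],[[-16,2,0],-60,0.3],[[-19,2.5,0.2],-70,0.3],[[-22.1,2.9,0.6],-80,0.3],[[-22.1,2.9,0.6],-90,0.3],[[-22.1,2.9,0.6],-90,0.3],[[-22.1,2.9,0.6],-90,0.3]]'
python3 - <<'E'
from h import *
st()
b=press([.1512,.03,.1686])[0]; print(b, to_tool([b[0]+.0015,b[1],.114],-1.34))
E
```

```text
time_s: 36.33
position: [0.6384, -0.2525, 0.1989]
orientation: [0.011, -0.697, 0.717, -0.014]
ft_force: [-0.4, 0.6, 0.5]
opening: 0.0569
t=36.33 pos [ 0.6384 -0.2525  0.1989] F [-0.4  0.6  0.5] open 0.0569 j [-0.09  0.35  0.01  0.   -1.2   0.07]
toolx [-0.028 -1.     0.003] tooly [-0.999  0.027 -0.036]
[ 0.63746021 -0.25224406  0.1686    ] (array([-0.06,  0.25,  8.49]), np.float64(-0.23801129272186472), 'j6=0.07')
```

```bash
python3 -m creep '[[[0,0.1,3],0,0.3],[[0,0.2,6],0,0.3],[[0,0.3,8],0,0.3],[[0,0.3,8.5],0,0.3],[[0,0.3,8.5],0,0.3],[[0,0.3,8.5],0,-1],[[0,0.3,8.5],0,-1],[[0,0.3,8.5],0,-1],[[0,0.3,8.5],0,-1],[[0,0.3,8.5],0,-1],[[0,0.3,8.5],0,-1]]' 20
python3 - <<'E'
from h import *
st()
p=vision.snapshot("side"); im=p["color"][:,:,::-1].copy()
cv2.imwrite("pics/n5.png",cv2.resize(im[60:280,270:500],None,fx=2.7,fy=2.7,interpolation=cv2.INTER_CUBIC))
E
```

```text
time_s: 37.7
position: [0.6388, -0.2528, 0.1141]
orientation: [0.012, -0.697, 0.717, -0.014]
ft_force: [0.5, 0.5, 1.1]
opening: 0.0232
t=37.70 pos [ 0.6388 -0.2528  0.1141] F [0.5 0.5 1.1] open 0.0232 j [-0.09  0.41 -0.1   0.   -1.03  0.07]
toolx [-0.027 -1.     0.003] tooly [-0.999  0.027 -0.037]
```

View pics/n5.png

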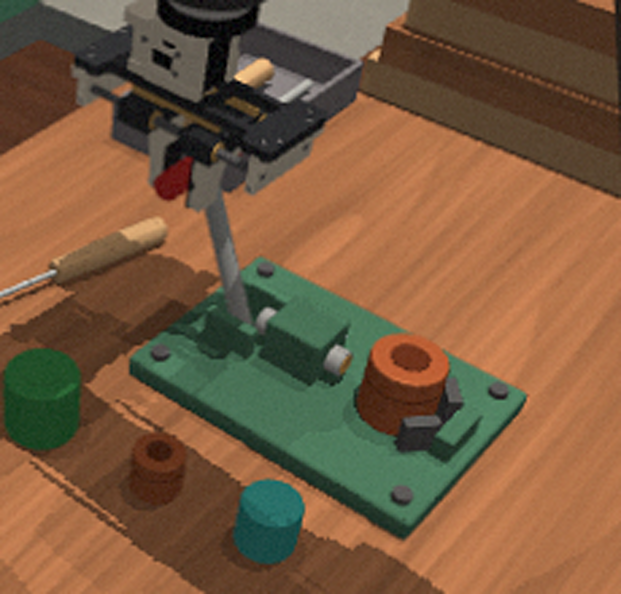

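Bar pinched (opening 23.2 mm). Pulling brown's stroke.

```bash
python3 -m creep '[[[0,1,-0.4],0,-1],[[0,2.1,-0.8],0,-1],[[0,3.2,-1.1],0,-1],[[0,4.3,-1.4],0,-1],[[0,5.4,-1.6],0,-1],[[0,6.5,-1.7],0,-1],[[0,7.6,-1.7],0,-1],[[0,8.7,-1.6],0,-1],[[0,9.8,-1.5],0,-1],[[0,10.8,-1.3],0,-1],[[0,11.8,-1.1],0,-1],[[0,12.5,-0.9],0,-1],[[0,13.1,-0.8],0,-1],[[0,13.7,-0.7],0,-1],[[0,13.9,-0.7],0,-1],[[0,13.9,-0.7],0,-1],[[0,13.9,-0.7],0,-1],[[0,13.9,-0.7],0,-1]]' 25
python3 - <<'E'
from h import *
st()
p=vision.snapshot("side"); im=p["color"][:,:,::-1].copy()
draw(im,p,press([[-.037,-.012,.042],[-.037,.012,.042]]),(255,0,255),False)
cv2.imwrite("pics/n6.png",cv2.resize(im[60:280,270:500],None,fx=2.7,fy=2.7,interpolation=cv2.INTER_CUBIC))
for r in regions_of(p,"caddy_brown")[:5]: print(np.round(r["location"]),circle_top(p,r["mask"],0.082))
E
```

```text
time_s: 40.0
position: [0.5101, -0.2503, 0.1202]
orientation: [0.017, -0.698, 0.716, -0.022]
ft_force: [22.3, -3.7, -0.6]
opening: 0.0231
t=40.00 pos [ 0.5101 -0.2503  0.1202] F [22.3 -3.7 -0.6] open 0.0231 j [-0.11  0.21 -0.38  0.   -0.93  0.08]
toolx [-0.025 -1.     0.007] tooly [-0.998  0.025 -0.056]
[418. 201.] (array([ 0.41607383, -0.27488955]), 0.032807980346679685, array([ 0.41467751, -0.27139317,  0.08127579]), 478)
[325. 230.] None
[371. 255.] None
[283. 210.] None
```

View pics/n6.png

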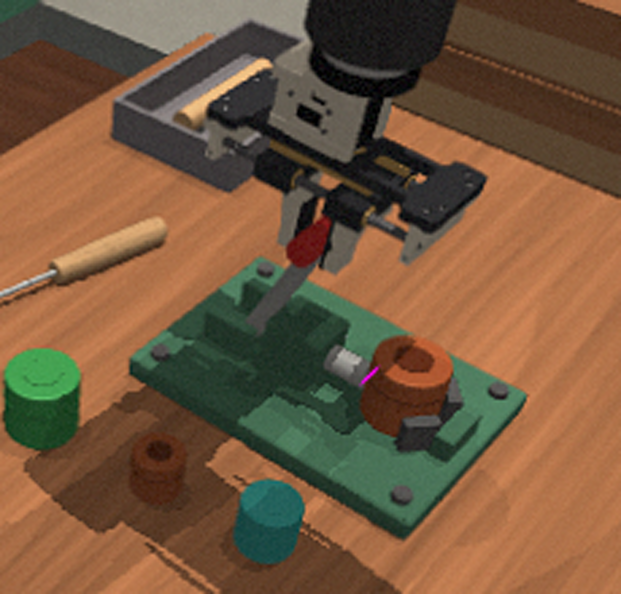

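Brown is home against the V and the lever is at its stop (Fx 22 N, above the spring's 13). Easing back.

```bash
python3 -m creep '[[[0,-0.4,0],0,-1],[[0,-1,-0.2],0,-1],[[0,-2,-0.5],0,-1],[[0,-3,-0.6],0,-1],[[0,-4,-0.7],0,-1],[[0,-5,-0.8],0,-1],[[0,-6,-0.7],0,-1],[[0,-7,-0.6],0,-1],[[0,-8,-0.4],0,-1],[[0,-9,-0.1],0,-1],[[0,-10,0.2],0,-1],[[0,-11,0.6],0,-1],[[0,-11.8,0.9],0,-1],[[0,-12.4,1.1],0,-1],[[0,-12.9,1.3],0,-1],[[0,-13.4,1.3],0,-1],[[0,-13.8,1.3],0,-1],[[0,-13.8,1.3],0,-1]]' 25
python3 - <<'E'
from h import *
st()
p=vision.snapshot("side"); im=p["color"][:,:,::-1].copy()
b=np.array([.085+.17*np.sin(.4),0,.012+.17*np.cos(.4)]); draw(im,p,press([b-[0,.055,0],b+[0,.055,0],b,[.085,0,.012]]),(255,255,0),False)
cv2.imwrite("pics/n7.png",cv2.resize(im[60:280,270:500],None,fx=2.7,fy=2.7,interpolation=cv2.INTER_CUBIC))
E
```

```text
time_s: 42.35
position: [0.6393, -0.2528, 0.1131]
orientation: [0.012, -0.697, 0.716, -0.015]
ft_force: [-25.2, 10.4, 15.4]
opening: 0.0231
t=42.35 pos [ 0.6393 -0.2528  0.1131] F [-25.2  10.4  15.4] open 0.0231 j [-0.09  0.41 -0.1   0.   -1.02  0.07]
toolx [-0.027 -1.     0.004] tooly [-0.999  0.027 -0.039]
```

View pics/n7.png

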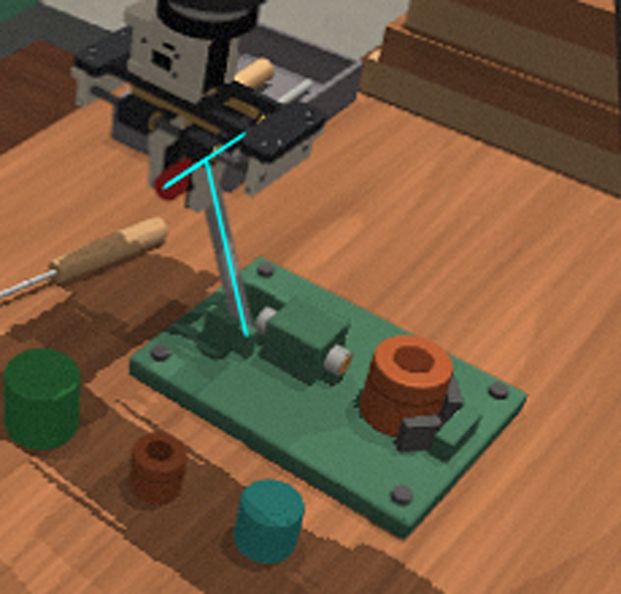

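```bash
python3 -m creep '[[[0,0,0],0,0.3],[[0,0,0],0,0.3],[[0,0,-1],0,0.3],[[0,0,-5],0,0.3],[[0,0,-9],0,0.3],[[0,0,-9],0,0.3]]'
python3 - <<'E'
from h import *
st()
t=press([-.07,0,0])[0]; print(to_tool([t[0]+.0015,t[1],.16],88.66))
E
```

```text
time_s: 43.15
position: [0.6384, -0.2533, 0.2083]
orientation: [0.014, -0.698, 0.716, -0.019]
ft_force: [0.1, 0.4, 0.6]
opening: 0.0569
t=43.15 pos [ 0.6384 -0.2533  0.2083] F [0.1 0.4 0.6] open 0.0569 j [-0.09  0.34  0.02  0.   -1.2   0.07]
toolx [-0.026 -1.     0.006] tooly [-0.999  0.026 -0.047]
(array([ 2.93, 22.26,  3.81]), np.float64(89.84099060146625), 'j6=0.07')
```

```bash
python3 -m creep '[[[0.3,2,-1],10,1],[[0.6,5,-1],20,1],[[1,8,-1],30,1],[[1.4,11,-1],40,1],[[1.8,14,-1],50,1],[[2.2,17,0],60,1],[[2.6,20,1.5],70,1],[[2.9,22.2,2.5],80,1],[[2.9,22.3,3.8],90,1],[[2.9,22.3,3.8],90,1],[[2.9,22.3,3.8],90,1]]'
python3 - <<'E'
from h import *
st()
t=press([-.07,0,0])[0]; print(to_tool([t[0]+.0017,t[1],.018],88.66))
E
```

```text
time_s: 44.52
position: [0.4173, -0.2769, 0.1605]
orientation: [0.024, 0.011, 1.0, -0.004]
ft_force: [0.3, 0.3, 0.7]
opening: 0.0873
t=44.52 pos [ 0.4173 -0.2769  0.1605] F [0.3 0.3 0.7] open 0.0873 j [-0.19  0.06 -0.45 -0.   -1.01 -1.4 ]
toolx [-0.999  0.022 -0.048] tooly [ 0.022  1.    -0.007]
(array([ 0.68,  0.08, 14.24]), np.float64(0.07545961862395245), 'j6=-1.40')
```

```bash
python3 -m creep '[[[0.1,0,4],0,1],[[0.3,0.1,8],0,1],[[0.5,0.1,11],0,1],[[0.6,0.1,13],0,1],[[0.7,0.1,14],0,1],[[0.7,0.1,14],0,1],[[0.7,0.1,14],0,1],[[0.7,0.1,14],0,-1],[[0.7,0.1,14],0,-1],[[0.7,0.1,14],0,-1],[[0.7,0.1,14],0,-1],[[0.7,0.1,14],0,-1],[[0.7,0.1,12],0,-1],[[0.5,0.1,8],0,-1],[[0.3,0.1,4],0,-1],[[0.3,0.1,1.8],0,-1],[[0.3,0.1,1.8],0,-1]]' 25
python3 - <<'E'
from h import *
st()
t=box([-.03,.070,0])[0]; print(t,to_tool([t[0]+.0017,t[1],.14],89.3))
p=vision.snapshot("side"); im=p["color"][:,:,::-1].copy()
cv2.imwrite("pics/o1.png",im[60:400,60:500])
E
```

```text
time_s: 46.65
position: [0.416, -0.2762, 0.1437]
orientation: [0.025, 0.011, 1.0, -0.004]
ft_force: [0.8, -0.3, -2.2]
opening: 0.0635
t=46.65 pos [ 0.416  -0.2762  0.1437] F [ 0.8 -0.3 -2.2] open 0.0635 j [-0.19  0.08 -0.48 -0.   -0.97 -1.4 ]
toolx [-0.998  0.022 -0.051] tooly [ 0.022  1.    -0.007]
[0.46425743 0.35076129 0.        ] (array([-3.59, 62.79,  0.1 ]), np.float64(-0.5634018563812759), 'j6=-1.40')
```

View pics/o1.png

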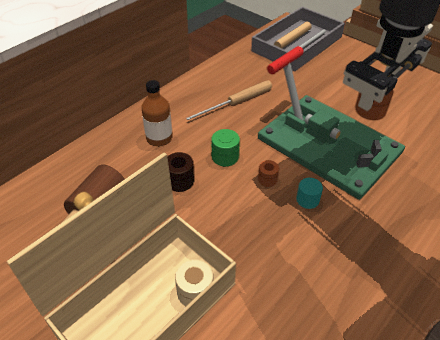

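```bash
python3 -m creep '[[[-0.3,4,0],0,-1],[[-0.6,8.5,0],0,-1],[[-0.9,13.5,0],0,-1],[[-1.2,18.5,0],0,-1],[[-1.5,24,0],0,-1],[[-1.8,29,0],0,-1],[[-2.1,34,0],0,-1],[[-2.4,39,0],0,-1],[[-2.7,44,0],0,-1],[[-3,49,0],0,-1],[[-3.3,54,0],-0.6,-1],[[-3.6,59,0],-0.6,-1],[[-3.6,62,0],-0.6,-1],[[-3.6,62.8,0],-0.6,-1],[[-3.6,62.8,0],-0.6,-1],[[-3.6,62.8,0],-0.6,-1]]'
python3 - <<'E'
from h import *
st()
t=box([-.03,.070,0])[0]; print(t,to_tool([t[0]+.0017,t[1],.0055],89.3))
p=vision.snapshot("top"); im=p["color"][:,:,::-1].copy()
cv2.imwrite("pics/o2.png",im[60:400,0:440])
E
```

```text
time_s: 48.7
position: [0.465, 0.3499, 0.1395]
orientation: [0.024, 0.006, 1.0, -0.004]
ft_force: [0.1, 0.6, -1.1]
opening: 0.0635
t=48.70 pos [0.465  0.3499 0.1395] F [ 0.1  0.6 -1.1] open 0.0635 j [ 1.01  0.23 -0.32  0.05 -1.   -2.63]
toolx [-0.999  0.012 -0.048] tooly [ 0.013  1.    -0.008]
[0.46425743 0.35076129 0.        ] (array([ 0.55,  0.19, 13.39]), np.float64(-0.016380310519082286), 'j6=-2.63')
```

View pics/o2.png

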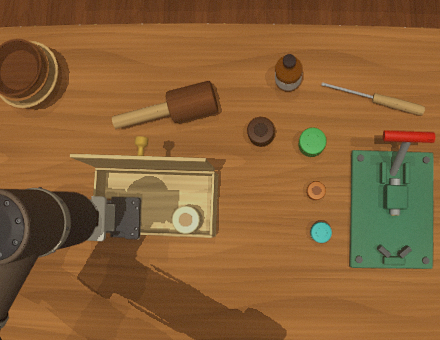

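```bash
python3 -m creep '[[[0.1,0.2,3],0,-1],[[0.2,0.2,6],0,-1],[[0.4,0.2,9],0,-1],[[0.5,0.2,11],0,-1],[[0.5,0.2,12.2],0,-1],[[0.5,0.2,12.9],0,-1],[[0.5,0.2,13.3],0,-1],[[0.5,0.2,13.5],0,-1],[[0.5,0.2,13.5],0,-1],[[0.5,0.2,13.5],0,-1]]'
python3 -m creep '[[[0,0,0],0,0.6],[[0,0,0],0,0.68],[[0,0,0],0,0.68],[[0,0,-2],0,0.68],[[0,0,-6],0,0.68],[[0,0,-10],0,0.68],[[0,0,-14],0,0.68],[[0,0,-15],0,0.68],[[0,0,-15],0,0.68]]'
python3 - <<'E'
from h import *
st()
for n in ("top","side"):
    p=vision.snapshot(n)
    for r in regions_of(p,"caddy_dark")[:2]:
        print(n,round(r["confidence"],2),np.round(r["location"]),circle_top(p,r["mask"],0.06))
print(to_tool([.6645+.0017,.037,.16],90))
E
```

```text
time_s: 50.0
position: [0.4668, 0.3512, 0.0051]
orientation: [0.024, 0.006, 1.0, -0.004]
ft_force: [0.4, 1.1, -1.7]
opening: 0.0635
time_s: 51.12
position: [0.4596, 0.3526, 0.1553]
orientation: [0.024, 0.006, 1.0, -0.003]
ft_force: [0.4, 0.4, -0.6]
opening: 0.0735
t=51.12 pos [0.4596 0.3526 0.1553] F [ 0.4  0.4 -0.6] open 0.0735 j [ 1.03  0.21 -0.31  0.05 -1.03 -2.64]
toolx [-0.999  0.013 -0.049] tooly [ 0.013  1.    -0.006]
top 0.8 [262. 193.] (array([0.66467861, 0.035782  ]), 0.031210348510742187, array([0.66414972, 0.03522145, 0.06106742]), 547)
(array([-21.12, -31.2 ,   0.61]), np.float64(-0.7262250391400897), 'j6=-2.64')
```

```bash
python3 -m creep '[[[0,-4,0],0,0.8],[[0,-9,0],0,0.9],[[0,-14,0],0,0.9],[[0,-19,0],0,0.9],[[-1,-24,0],-0.7,0.9],[[-5,-28,0],-0.7,0.9],[[-10,-31.2,0],-0.7,0.9],[[-15,-31.2,0],-0.7,0.9],[[-19,-31.2,0],-0.7,0.9],[[-21.1,-31.2,0.6],-0.7,0.9],[[-21.1,-31.2,0.6],-0.7,0.9],[[-21.1,-31.2,0.6],-0.7,0.9]]'
python3 - <<'E'
from h import *
st()
p=vision.snapshot("side"); im=p["color"][:,:,::-1].copy(); cv2.imwrite("pics/p1.png",im[60:420,60:460])
for r in regions_of(p,"caddy_dark")[:2]: print(round(r["confidence"],2),np.round(r["location"]),circle_top(p,r["mask"],0.06))
for l in("caddy_brown","caddy_pale"):
  for r in regions_of(p,l)[:5]: print(l,np.round(r["location"]),circle_top(p,r["mask"],0.066))
print(to_tool([.6645+.0017,.037,-.005],90), BC)
E
```

```text
time_s: 52.82
position: [0.6651, 0.0368, 0.159]
orientation: [0.022, 0.0, 1.0, -0.005]
ft_force: [0.0, 0.6, -0.7]
opening: 0.0832
t=52.83 pos [0.6651 0.0368 0.159 ] F [ 0.   0.6 -0.7] open 0.0832 j [ 0.36  0.34 -0.11  0.03 -1.08 -1.95]
toolx [-0.999  0.001 -0.045] tooly [ 0.001  1.    -0.01 ]
0.62 [244. 232.] (array([0.66436299, 0.03877248]), 0.03314598083496094, array([0.65895722, 0.03913832, 0.05896587]), 489)
caddy_brown [282. 207.] (array([ 0.63728862, -0.07979208]), 0.02930283203125, array([ 0.63732506, -0.07956084,  0.06062039]), 100)
caddy_brown [371. 254.] None
caddy_brown [330. 231.] None
caddy_pale [247. 338.] (array([0.45382827, 0.20704377]), 0.03196690368652344, array([0.4527415 , 0.20938958, 0.06540027]), 1011)
caddy_pale [388. 203.] (array([ 0.54088242, -0.27577021]), 0.06021849365234375, array([ 0.51383771, -0.27241404,  0.06579765]), 421)
(array([ 0.72,  0.14, 16.54]), np.float64(-0.0060943479820281254), 'j6=-1.95') [0.4934 0.2804]
```

View pics/p1.png

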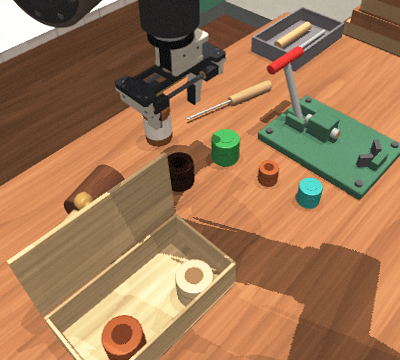

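Both marked caddies stand upright in the box: pale at (194,275), brown at (123,338). Dark is still where it was, so I'm taking it.

```bash
python3 -m creep '[[[0.2,0.1,4],0,0.9],[[0.4,0.1,8],0,0.9],[[0.6,0.1,12],0,0.9],[[0.7,0.1,15],0,0.9],[[0.7,0.1,16.5],0,0.9],[[0.7,0.1,16.5],0,0.9],[[0.7,0.1,16.5],0,0.9],[[0.7,0.1,16.5],0,-1],[[0.7,0.1,16.5],0,-1],[[0.7,0.1,16.5],0,-1],[[0.7,0.1,16.5],0,-1],[[0.7,0.1,16.5],0,-1],[[0.7,0.1,14],0,-1],[[0.6,0.1,10],0,-1],[[0.4,0.1,6],0,-1],[[0.2,0.1,3],0,-1],[[0.2,0.1,2],0,-1],[[0.2,0.1,2],0,-1]]' 25
python3 - <<'E'
from h import *
st()
p=vision.snapshot("side"); im=p["color"][:,:,::-1].copy(); cv2.imwrite("pics/p2.png",im[60:420,60:460])
t=press([-.067,0,0])[0]; print(t,to_tool([t[0]+.0017,t[1],.13],88.66))
E
```

```text
time_s: 55.28
position: [0.6642, 0.038, 0.14]
orientation: [0.023, 0.0, 1.0, -0.004]
ft_force: [0.1, 0.0, -1.7]
opening: 0.0636
t=55.27 pos [0.6642 0.038  0.14  ] F [ 0.1  0.  -1.7] open 0.0636 j [ 0.37  0.35 -0.14  0.03 -1.04 -1.95]
toolx [-0.999  0.    -0.047] tooly [ 0.001  1.    -0.009]
[ 0.41861832 -0.27713319  0.        ] (array([ 24.34, -31.51,   0.09]), np.float64(1.316643759270491), 'j6=-1.95')
```

View pics/p2.png

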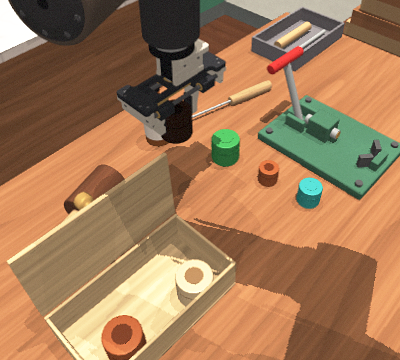

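```bash
python3 -m creep '[[[3,-1,0],0,-1],[[7,-3,0],0,-1],[[11,-6,0],0,-1],[[15,-10,0],0,-1],[[19,-14,0],1.3,-1],[[22,-18,0],1.3,-1],[[24.3,-22,0],1.3,-1],[[24.3,-27,0],1.3,-1],[[24.3,-31.5,0],1.3,-1],[[24.4,-31.5,2],1.3,-1],[[24.5,-31.5,5],1.3,-1],[[24.5,-31.5,5],1.3,-1],[[24.5,-31.5,5],1.3,-1]]'
python3 - <<'E'
from h import *
st()
t=press([-.067,0,0])[0]; print(t,to_tool([t[0]+.0017,t[1],.0165],88.66))
p=vision.snapshot("side"); im=p["color"][:,:,::-1].copy();draw(im,p,press(circ([-.067,0],.032,.022)),(255,0,255))
cv2.imwrite("pics/p3.png",cv2.resize(im[60:280,270:500],None,fx=2.7,fy=2.7,interpolation=cv2.INTER_CUBIC))
E
```

```text
time_s: 56.95
position: [0.4209, -0.2775, 0.081]
orientation: [0.022, 0.011, 1.0, -0.004]
ft_force: [0.5, -0.7, -0.4]
opening: 0.0634
t=56.95 pos [ 0.4209 -0.2775  0.081 ] F [ 0.5 -0.7 -0.4] open 0.0634 j [-0.19  0.16 -0.55  0.   -0.82 -1.4 ]
toolx [-0.999  0.023 -0.045] tooly [ 0.023  1.    -0.008]
[ 0.41861832 -0.27713319  0.        ] (array([0.35, 0.09, 6.44]), np.float64(0.04194762884223735), 'j6=-1.40')
```

View pics/p3.png

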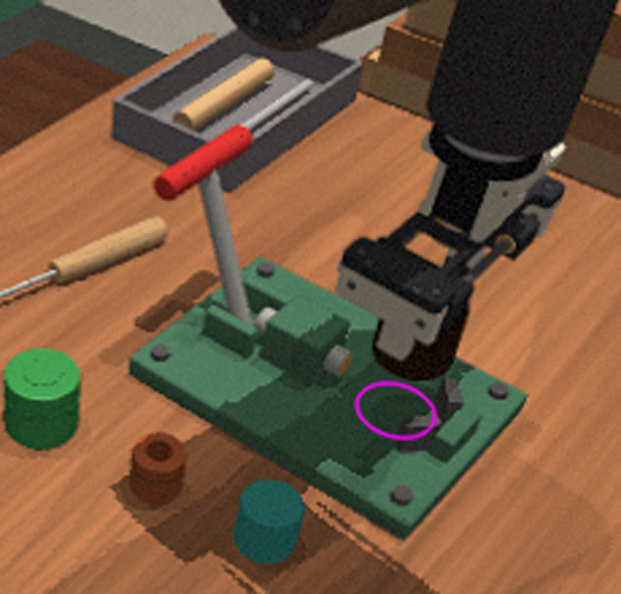

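```bash
python3 -m creep '[[[0.2,0,2],0,-1],[[0.3,0,4],0,-1],[[0.4,0,5.5],0,-1],[[0.4,0,6],0,-1],[[0.4,0,6.3],0,-1],[[0.4,0,6.4],0,-1],[[0.4,0,6.4],0,-1],[[0.4,0,6.4],0,0.6],[[0.4,0,6.4],0,0.9],[[0.4,0,6.4],0,0.9],[[0.4,0,3],0,0.9],[[0.3,0,-1],0,0.9],[[0.2,0,-6],0,0.9],[[0,0,-10],0,0.3],[[0,0,-12],0,0.3],[[0,0,-12],0,0.3]]'
python3 - <<'E'
from h import *
st()
p=vision.snapshot("side"); im=p["color"][:,:,::-1].copy();draw(im,p,press(circ([-.07,0],.032,.082)),(255,0,255))
for r in regions_of(p,"caddy_dark")[:5]: print(np.round(r["location"]),circle_top(p,r["mask"],0.082))
cv2.imwrite("pics/p4.png",cv2.resize(im[60:280,270:500],None,fx=2.7,fy=2.7,interpolation=cv2.INTER_CUBIC))
b=press([.1512,.03,.1686])[0]; print(b, to_tool([b[0]+.0017,b[1],.20],-1.34))
E
```

```text
time_s: 59.0
position: [0.4168, -0.2766, 0.2031]
orientation: [0.025, 0.011, 1.0, -0.005]
ft_force: [0.3, -0.5, -0.9]
opening: 0.0598
t=59.00 pos [ 0.4168 -0.2766  0.2031] F [ 0.3 -0.5 -0.9] open 0.0598 j [-0.19  0.03 -0.39  0.   -1.11 -1.4 ]
toolx [-0.999  0.022 -0.05 ] tooly [ 0.023  1.    -0.009]
[381. 202.] (array([ 0.52570313, -0.26616377]), 0.0803267333984375, array([ 0.59386187, -0.27142425,  0.08108992]), 44)
[419. 201.] (array([ 0.41962544, -0.2754196 ]), 0.03221919555664062, array([ 0.4181563 , -0.2717874 ,  0.08123078]), 460)
[ 0.63746021 -0.25224406  0.1686    ] (array([-22.27,   2.91,   1.07]), np.float64(-89.98400260776793), 'j6=-1.40')
```

View pics/p4.png

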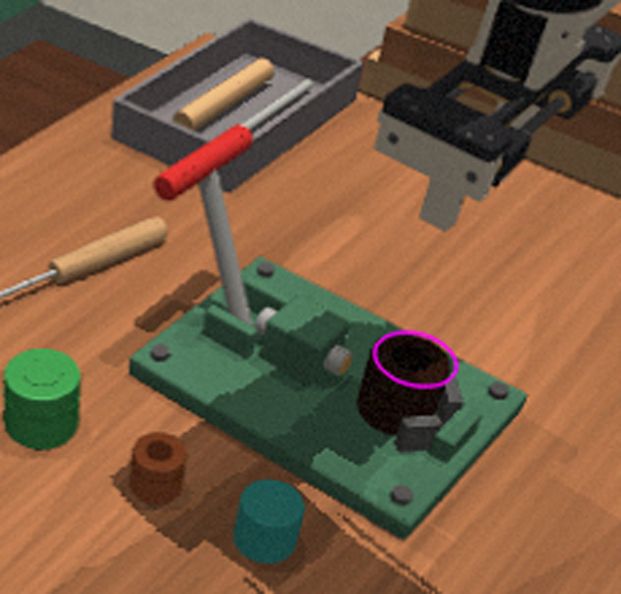

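The dark caddy stands in the cradle, about 3 mm behind home. Back to the bar.

```bash
python3 -m creep '[[[-1,0.3,0],-10,0.3],[[-4,0.6,0],-20,0.3],[[-7,0.9,0],-30,0.3],[[-10,1.2,0],-40,0.3],[[-13,1.5,0],-50,0.3],[[-16,2,0],-60,0.3],[[-19,2.5,0.4],-70,0.3],[[-22.2,2.9,1],-80,0.3],[[-22.3,2.9,1],-90,0.3],[[-22.3,2.9,1],-90,0.3],[[-22.3,2.9,1],-90,0.3]]'
python3 - <<'E'
from h import *
st()
b=press([.1512,.03,.1686])[0]; print(b, to_tool([b[0]+.0017,b[1],.114],-1.34))
E
```

```text
time_s: 60.48
position: [0.6388, -0.2523, 0.1998]
orientation: [0.013, -0.697, 0.716, -0.019]
ft_force: [0.5, 0.2, 0.7]
opening: 0.0571
t=60.48 pos [ 0.6388 -0.2523  0.1998] F [0.5 0.2 0.7] open 0.0571 j [-0.09  0.34  0.    0.01 -1.19  0.06]
toolx [-0.027 -1.     0.008] tooly [-0.999  0.027 -0.044]
[ 0.63746021 -0.25224406  0.1686    ] (array([-0.08,  0.35,  8.58]), np.float64(-0.2137990964167784), 'j6=0.06')
```

```bash
python3 -m creep '[[[0,0.1,3],0,0.3],[[0,0.2,6],0,0.3],[[0,0.4,8],0,0.3],[[0,0.4,8.6],0,0.3],[[0,0.4,8.6],0,0.3],[[0,0.4,8.6],0,-1],[[0,0.4,8.6],0,-1],[[0,0.4,8.6],0,-1],[[0,0.4,8.6],0,-1],[[0,0.4,8.6],0,-1],[[0,0.4,8.6],0,-1]]' 20
python3 - <<'E'
from h import *
st()
E
```

```text
time_s: 61.85
position: [0.6393, -0.253, 0.1141]
orientation: [0.013, -0.697, 0.716, -0.019]
ft_force: [2.5, 0.0, 0.3]
opening: 0.0232
t=61.85 pos [ 0.6393 -0.253   0.1141] F [2.5 0.  0.3] open 0.0232 j [-0.09  0.4  -0.11  0.01 -1.01  0.06]
toolx [-0.027 -1.     0.008] tooly [-0.999  0.027 -0.046]
```

```bash
python3 -m creep '[[[0,1,-0.4],0,-1],[[0,2.1,-0.8],0,-1],[[0,3.2,-1.1],0,-1],[[0,4.3,-1.4],0,-1],[[0,5.4,-1.6],0,-1],[[0,6.5,-1.7],0,-1],[[0,7.6,-1.8],0,-1],[[0,8.7,-1.7],0,-1],[[0,9.8,-1.6],0,-1],[[0,10.8,-1.4],0,-1],[[0,11.8,-1.2],0,-1],[[0,12.5,-1],0,-1],[[0,13.1,-0.9],0,-1],[[0,13.7,-0.8],0,-1],[[0,13.9,-0.8],0,-1],[[0,13.9,-0.8],0,-1],[[0,13.9,-0.8],0,-1],[[0,13.9,-0.8],0,-1]]' 25
python3 - <<'E'
from h import *
st()
p=vision.snapshot("side"); im=p["color"][:,:,::-1].copy()
draw(im,p,press([[-.037,-.012,.042],[-.037,.012,.042]]),(255,0,255),False)
cv2.imwrite("pics/p6.png",cv2.resize(im[60:280,270:500],None,fx=2.7,fy=2.7,interpolation=cv2.INTER_CUBIC))
for r in regions_of(p,"caddy_dark")[:5]: print(np.round(r["location"]),circle_top(p,r["mask"],0.082))
E
```

```text
time_s: 64.1
position: [0.5106, -0.2505, 0.1201]
orientation: [0.018, -0.698, 0.715, -0.027]
ft_force: [22.6, -3.4, -0.1]
opening: 0.0236
t=64.10 pos [ 0.5106 -0.2505  0.1201] F [22.6 -3.4 -0.1] open 0.0236 j [-0.11  0.2  -0.39  0.01 -0.92  0.08]
toolx [-0.024 -1.     0.012] tooly [-0.998  0.024 -0.065]
[421. 198.] (array([ 0.41482573, -0.27612373]), 0.0330103271484375, array([ 0.41457622, -0.27221842,  0.08122361]), 483)
```

View pics/p6.png

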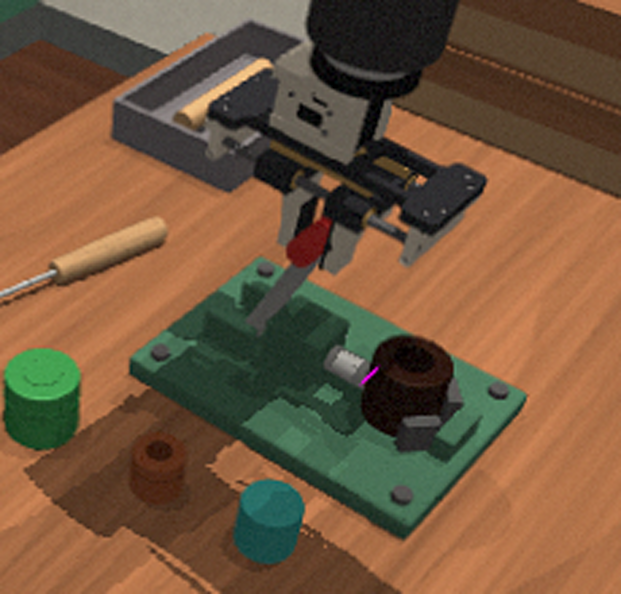

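Dark is home with the lever at its stop. Easing back.

```bash
python3 -m creep '[[[0,-0.4,0],0,-1],[[0,-1,-0.2],0,-1],[[0,-2,-0.5],0,-1],[[0,-3,-0.6],0,-1],[[0,-4,-0.7],0,-1],[[0,-5,-0.7],0,-1],[[0,-6,-0.6],0,-1],[[0,-7,-0.5],0,-1],[[0,-8,-0.3],0,-1],[[0,-9,0],0,-1],[[0,-10,0.3],0,-1],[[0,-11,0.7],0,-1],[[0,-11.8,1],0,-1],[[0,-12.4,1.2],0,-1],[[0,-12.9,1.4],0,-1],[[0,-13.4,1.4],0,-1],[[0,-14,1.4],0,-1],[[0,-14,1.4],0,-1]]' 25
python3 -m creep '[[[0,0,0],0,0.3],[[0,0,0],0,0.3],[[0,0,-1],0,0.3],[[0,0,-5],0,0.3],[[0,0,-9],0,0.3],[[0,0,-9],0,0.3]]'
python3 - <<'E'
from h import *
st()
t=press([-.07,0,0])[0]; print(to_tool([t[0]+.0017,t[1],.16],88.66))
p=vision.snapshot("side"); im=p["color"][:,:,::-1].copy()
b=np.array([.085+.17*np.sin(.4),0,.012+.17*np.cos(.4)]); draw(im,p,press([b-[0,.055,0],b+[0,.055,0],b,[.085,0,.012]]),(255,255,0),False)
cv2.imwrite("pics/p7.png",im[60:400,60:500])
E
```

```text
time_s: 66.45
position: [0.6396, -0.2531, 0.1131]
orientation: [0.012, -0.698, 0.716, -0.019]
ft_force: [-33.5, 12.2, 16.2]
opening: 0.0237
time_s: 67.2
position: [0.6385, -0.2531, 0.2084]
orientation: [0.014, -0.698, 0.716, -0.022]
ft_force: [0.4, -0.3, 0.4]
opening: 0.0567
t=67.20 pos [ 0.6385 -0.2531  0.2084] F [ 0.4 -0.3  0.4] open 0.0567 j [-0.09  0.33  0.01  0.01 -1.19  0.06]
toolx [-0.026 -1.     0.011] tooly [-0.998  0.026 -0.052]
(array([ 2.92, 22.27,  3.72]), np.float64(89.87623510039793), 'j6=0.06')
```

View pics/p7.png

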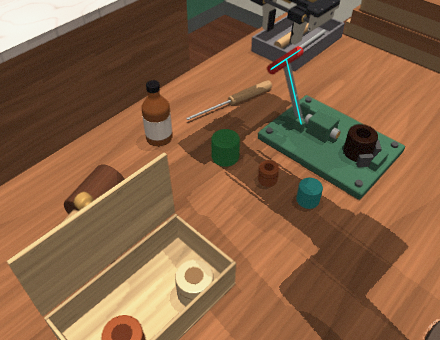

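The lever matches its rest model. Fetching the dark one.

```bash
python3 -m creep '[[[0.3,2,-1],10,1],[[0.6,5,-1],20,1],[[1,8,-1],30,1],[[1.4,11,-1],40,1],[[1.8,14,-1],50,1],[[2.2,17,0],60,1],[[2.6,20,1.5],70,1],[[2.9,22.2,2.5],80,1],[[2.9,22.3,3.7],90,1],[[2.9,22.3,3.7],90,1],[[2.9,22.3,3.7],90,1]]'
python3 - <<'E'
from h import *
st()
t=press([-.07,0,0])[0]; print(to_tool([t[0]+.0018,t[1],.0195],88.66))
E
```

```text
time_s: 68.62
position: [0.4161, -0.2763, 0.1585]
orientation: [0.024, 0.011, 1.0, -0.005]
ft_force: [-0.9, -0.1, -0.1]
opening: 0.0878
t=68.62 pos [ 0.4161 -0.2763  0.1585] F [-0.9 -0.1 -0.1] open 0.0878 j [-0.19  0.06 -0.46  0.   -1.   -1.4 ]
toolx [-0.999  0.022 -0.049] tooly [ 0.022  1.    -0.01 ]
(array([ 0.54,  0.06, 13.89]), np.float64(0.08313732898027126), 'j6=-1.40')
```

```bash
python3 -m creep '[[[0.1,0,4],0,1],[[0.3,0.1,8],0,1],[[0.4,0.1,11],0,1],[[0.5,0.1,13],0,1],[[0.5,0.1,13.9],0,1],[[0.5,0.1,13.9],0,1],[[0.5,0.1,13.9],0,1],[[0.5,0.1,13.9],0,-1],[[0.5,0.1,13.9],0,-1],[[0.5,0.1,13.9],0,-1],[[0.5,0.1,13.9],0,-1],[[0.5,0.1,13.9],0,-1],[[0.5,0.1,12],0,-1],[[0.4,0.1,8],0,-1],[[0.2,0.1,4],0,-1],[[0.2,0.1,1.8],0,-1],[[0.2,0.1,1.8],0,-1]]' 25
python3 - <<'E'
from h import *
st()
for n in ("top","side"):
  p=vision.snapshot(n); im=p["color"][:,:,::-1].copy()
  cv2.imwrite(f"pics/q1{n}.png",im[100:420,40:440])
  for l in("caddy_brown","caddy_pale"):
    for r in regions_of(p,l)[:6]:
      c=circle_top(p,r["mask"],0.066)
      if c is not None and c[0][1]>.1: print(n,l,np.round(r["location"]),c)
  print(fr(np.zeros(2),-BY,np.r_[c[0]-BC,0]) if c else "")
for xy in ([.02,0],[.022,0]):
  t=box([*xy,0])[0]; print(t,to_tool([t[0]+.0018,t[1],.14],89.3))
E
```

```text
time_s: 70.75
position: [0.4158, -0.2756, 0.1417]
orientation: [0.026, 0.011, 1.0, -0.005]
ft_force: [0.1, -0.3, -1.8]
opening: 0.0636
t=70.75 pos [ 0.4158 -0.2756  0.1417] F [ 0.1 -0.3 -1.8] open 0.0636 j [-0.19  0.08 -0.48  0.   -0.96 -1.4 ]
toolx [-0.998  0.022 -0.052] tooly [ 0.022  1.    -0.01 ]
top caddy_brown [123. 272.] (array([0.46668623, 0.34874783]), 0.03242910461425781, array([0.46651129, 0.34800607, 0.06643563]), 594)
top caddy_pale [183. 281.] (array([0.45511304, 0.20374358]), 0.031578445434570314, array([0.45563281, 0.20264429, 0.06654178]), 565)
[[-0.03734759 -0.07711845  0.        ]]
side caddy_brown [182. 395.] (array([0.46545391, 0.35247534]), 0.032295068359375, array([0.46339385, 0.3532328 , 0.06521289]), 1350)
side caddy_pale [250. 339.] (array([0.45464131, 0.20679749]), 0.03201189270019531, array([0.45321517, 0.20936747, 0.06535444]), 1000)
[[-0.0378566  -0.07407054  0.        ]]
[0.51339851 0.28015566 0.        ] (array([-8.85, 55.75, -0.19]), np.float64(-0.5674893689190839), 'j6=-1.40')
[0.51539836 0.28013123 0.        ] (array([-9.05, 55.75, -0.18]), np.float64(-0.5674893689190839), 'j6=-1.40')
```

View pics/q1top.png

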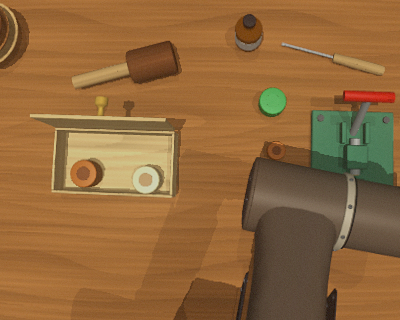

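View pics/q1side.png

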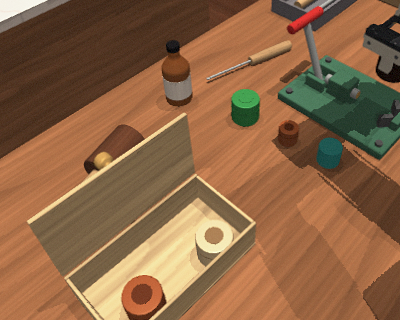

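```bash
python3 -m creep '[[[-0.3,4,0],0,-1],[[-0.6,8.5,0],0,-1],[[-1,13.5,0],0,-1],[[-2,18.5,0],0,-1],[[-3,24,0],0,-1],[[-4,29,0],0,-1],[[-5,34,0],0,-1],[[-6,39,0],0,-1],[[-7,44,0],0,-1],[[-8,49,0],-0.6,-1],[[-9,53,0],-0.6,-1],[[-9,55.5,0],-0.6,-1],[[-9,55.5,0],-0.6,-1],[[-9,55.5,0],-0.6,-1]]'
python3 - <<'E'
from h import *
st()
t=box([.022,-.0025,0])[0]; print(t,to_tool([t[0]+.0018,t[1],.006],89.3))
p=vision.snapshot("top"); im=p["color"][:,:,::-1].copy(); cv2.imwrite("pics/q2.png",cv2.resize(im[150:330,40:260],None,fx=3,fy=3))
E
```

```text
time_s: 72.8
position: [0.5161, 0.2768, 0.1377]
orientation: [0.023, 0.006, 1.0, -0.005]
ft_force: [0.1, -0.4, -1.2]
opening: 0.0635
t=72.80 pos [0.5161 0.2768 0.1377] F [ 0.1 -0.4 -1.2] open 0.0635 j [ 0.86  0.23 -0.32  0.05 -1.   -2.47]
toolx [-0.999  0.012 -0.045] tooly [ 0.012  1.    -0.011]
[0.51536782 0.27763141 0.        ] (array([ 0.49,  0.22, 13.16]), np.float64(0.025575882813569706), 'j6=-2.47')
```

View pics/q2.png

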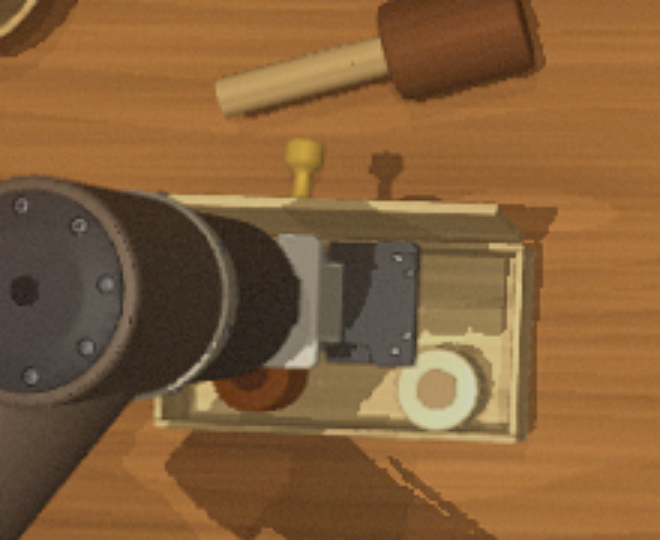

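Run:
```python
from h import *
s=bot.sense()["position"]
for n in ("top","side"):
    p=vision.snapshot(n); P,uv=cloud(p)
    m=(P[:,1]>.13)&(P[:,1]<.45)&(P[:,0]>.3)&(P[:,0]<.7)
    for z0 in np.arange(.2,.7,.025):
        k=m&(P[:,2]>=z0)&(P[:,2]<z0+.025)
        if k.sum()>3: print(n,round(z0,3),k.sum(),"x",P[k,0].min().round(3),P[k,0].max().round(3),"y",P[k,1].min().round(3),P[k,1].max().round(3))
print(box([[.075,-.14,0],[.075,.14,0]]))
```

```text
top 0.2 416 x 0.57 0.624 y 0.139 0.363
top 0.225 321 x 0.571 0.583 y 0.14 0.36
top 0.25 216 x 0.47 0.549 y 0.179 0.247
top 0.275 1006 x 0.469 0.548 y 0.179 0.239
top 0.3 96 x 0.486 0.53 y 0.226 0.244
top 0.325 476 x 0.469 0.545 y 0.227 0.258
top 0.35 65 x 0.462 0.545 y 0.231 0.265
top 0.375 226 x 0.46 0.549 y 0.23 0.27
top 0.4 242 x 0.46 0.548 y 0.231 0.268
top 0.425 250 x 0.458 0.547 y 0.232 0.269
top 0.45 237 x 0.46 0.544 y 0.232 0.261
top 0.475 87 x 0.452 0.543 y 0.227 0.264
top 0.5 558 x 0.37 0.55 y 0.227 0.329
top 0.525 605 x 0.343 0.546 y 0.23 0.336
top 0.55 1736 x 0.318 0.544 y 0.23 0.37
top 0.575 3940 x 0.304 0.544 y 0.231 0.364
top 0.6 5394 x 0.3 0.542 y 0.232 0.347
top 0.625 972 x 0.3 0.333 y 0.263 0.333
top 0.65 256 x 0.3 0.311 y 0.265 0.32
side 0.475 22 x 0.3 0.304 y 0.446 0.45
side 0.5 11 x 0.3 0.301 y 0.449 0.45
side 0.525 49 x 0.449 0.467 y 0.244 0.263
side 0.55 1155 x 0.346 0.512 y 0.244 0.45
side 0.575 25582 x 0.3 0.512 y 0.244 0.45
side 0.6 9281 x 0.3 0.533 y 0.244 0.404
side 0.625 2223 x 0.3 0.331 y 0.319 0.373
side 0.65 131 x 0.3 0.309 y 0.309 0.332
[[0.56668402 0.13949417 0.        ]
 [0.57010478 0.41947328 0.        ]]
```

Everything near the lid stays at x ≤ 0.55, and the lid's inner face is at ≥ 0.567, so it's clear to lower.

```bash
python3 -m creep '[[[0.1,0.1,3],0,-1],[[0.2,0.2,6],0,-1],[[0.4,0.2,9],0,-1],[[0.5,0.2,11],0,-1],[[0.5,0.2,12.2],0,-1],[[0.5,0.2,12.8],0,-1],[[0.5,0.2,13.2],0,-1],[[0.5,0.2,13.4],0,-1],[[0.5,0.2,13.4],0,-1],[[0.5,0.2,13.4],0,-1]]'
python3 -m creep '[[[0,0,0],0,0.5],[[0,0,0],0,0.6],[[0,0,0],0,0.6],[[0.1,0,-2],0,0.6],[[0.2,0,-6],0,0.6],[[0.2,0,-10],0,0.6],[[0.2,0,-14],0,0.6],[[0.2,0,-17],0,0.6],[[0.2,0,-17],0,0.6]]'
python3 - <<'E'
from h import *
st()
E
```

```text
time_s: 74.2
position: [0.5179, 0.2776, 0.0046]
orientation: [0.023, 0.006, 1.0, -0.005]
ft_force: [-0.1, -0.3, -1.0]
opening: 0.0636
time_s: 75.32
position: [0.5091, 0.2804, 0.1773]
orientation: [0.025, 0.006, 1.0, -0.003]
ft_force: [0.9, 0.6, -1.3]
opening: 0.0699
t=75.33 pos [0.5091 0.2804 0.1773] F [ 0.9  0.6 -1.3] open 0.0699 j [ 0.87  0.19 -0.28  0.05 -1.08 -2.48]
toolx [-0.999  0.012 -0.051] tooly [ 0.012  1.    -0.006]
```

```bash
python3 -m creep '[[[0,-4,-2],0,-1],[[0,-8,-4],0,-1],[[0,-12,-5],0,-1],[[0,-17,-5],0,-1],[[0,-20,-5],0,-1],[[0,-20,-5],0,-1],[[0,-20,-5],0,-1]]'
python3 - <<'E'
from h import *
st()
for n in ("top","side"):
  p=vision.snapshot(n); im=p["color"][:,:,::-1].copy()
  cv2.imwrite(f"pics/r1{n}.png",cv2.resize(im[150:420,40:360],None,fx=2.2,fy=2.2))
  for l in("caddy_brown","caddy_pale","caddy_dark"):
    for r in regions_of(p,l)[:6]:
      c=circle_top(p,r["mask"],0.066)
      if c is not None and c[0][1]>.1: print(n,l,np.round(r["location"]),fr(np.zeros(2),-BY,np.r_[c[0]-BC,0]).round(4),c[1],c[2][2])
  r=regions_of(p,"lid"); 
  if r:
    P,_=cloud(p,r[0]["mask"]); k=P[P[:,2]>.09]; print("lid pts",r[0]["confidence"],len(k),"z",k[:,2].max(),"x at z>.21",np.percentile(k[k[:,2]>.21,0],[2,50,98]),"x at z<.12",np.percentile(k[k[:,2]<.12,0],[2,50,98]) if (k[:,2]<.12).any() else "")
  for r in tip_of(p,"lid_handle")[:2]: print("knob",r["confidence"],r["location"],at_z(p,r["location"],.2))
E
```

```text
time_s: 76.2
position: [0.504, 0.0808, 0.2279]
orientation: [0.025, 0.006, 1.0, -0.003]
ft_force: [0.2, 0.5, 0.1]
opening: 0.0058
t=76.20 pos [0.504  0.0808 0.2279] F [0.2 0.5 0.1] open 0.0058 j [ 0.57  0.03 -0.34  0.04 -1.16 -2.17]
toolx [-0.999  0.013 -0.05 ] tooly [ 0.013  1.    -0.006]
lid pts 0.62 1260 z 0.23095484005831743 x at z>.21 [0.57269924 0.57728254 0.58339188] x at z<.12 [0.5689281  0.5707952  0.57226161]
knob 0.71 [138.6, 199.4] [[0.61734396 0.2822226  0.2       ]]
side caddy_brown [181. 397.] [[-0.0291  0.0713  0.    ]] 0.031931521606445315 0.06512204592363463
side caddy_pale [246. 339.] [[-0.0381 -0.0732  0.    ]] 0.03140391540527344 0.06542837800516307
side caddy_dark [202. 352.] [[ 0.0217 -0.001   0.    ]] 0.031928326416015625 0.06509692960080966
lid pts 0.74 10466 z 0.22709030408003247 x at z>.21 [0.57035173 0.57453186 0.58122718] x at z<.12 [0.56613938 0.56979898 0.57271035]
knob 0.98 [141.7, 262.0] [[0.61000697 0.2855625  0.2       ]]
```

View pics/r1top.png

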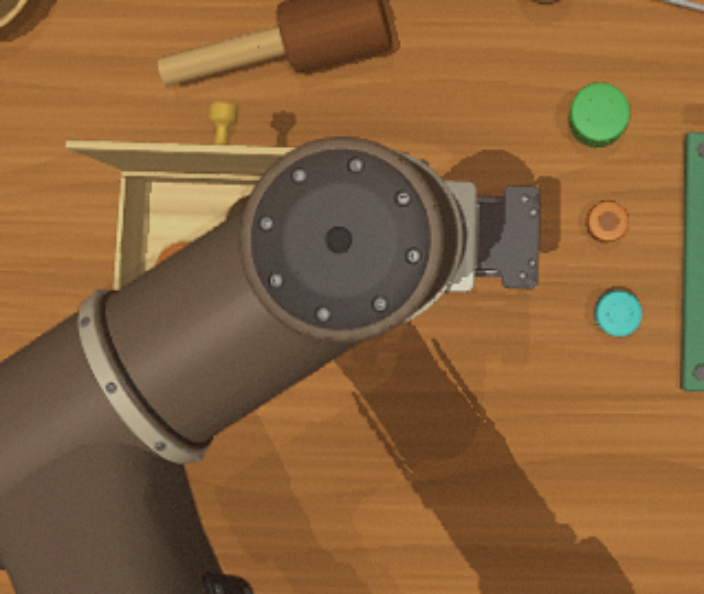

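View pics/r1side.png

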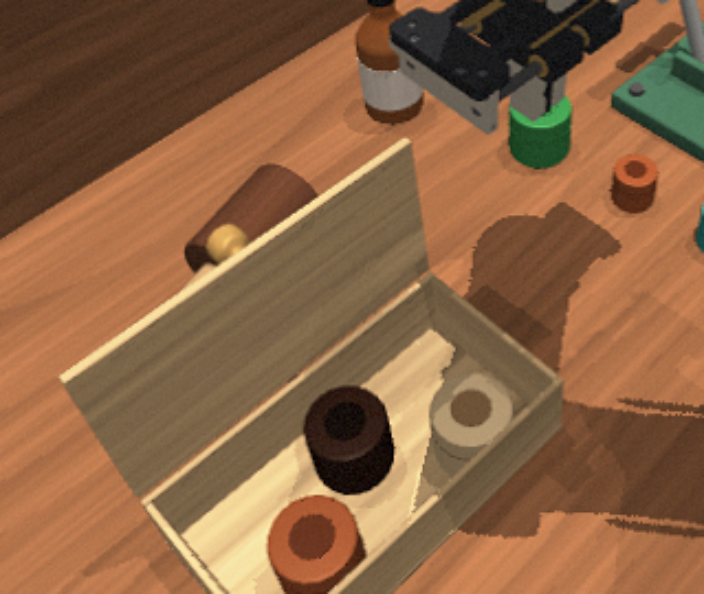

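All three caddies stand upright in the box, each reading within limits: pale (-38,-73), brown (-29,71) and dark (22,-1) mm in the box frame. Now behind the lid with shut fingers, 65 mm to the side of the knob.

```bash
python3 -c "
from h import *
print(to_tool([.63,.085,.2],89.3));print(to_tool([.63,.215,.2],89.3));print(to_tool([.63,.215,.165],89.3))"
```

```text
(array([-12.43,   0.59,   3.47]), np.float64(0.010783984580982064), 'j6=-2.17')
(array([-12.27,  13.59,   3.39]), np.float64(0.010783984580982064), 'j6=-2.17')
(array([-12.09,  13.6 ,   6.88]), np.float64(0.010783984580982064), 'j6=-2.17')
```

```bash
python3 -m creep '[[[-3,0,0.5],0,-1],[[-7,0,1],0,-1],[[-11,0.5,2],0,-1],[[-12.4,1,3],0,-1],[[-12.4,4,3.4],0,-1],[[-12.3,9,3.4],0,-1],[[-12.3,13.6,3.4],0,-1],[[-12.2,13.6,5],0,-1],[[-12.1,13.6,6.9],0,-1],[[-12.1,13.6,6.9],0,-1],[[-12.1,13.6,6.9],0,-1]]'
python3 - <<'E'
from h import *
st()
for n in ("top","side"):
  p=vision.snapshot(n); im=p["color"][:,:,::-1].copy()
  cv2.imwrite(f"pics/r2{n}.png",cv2.resize(im[90:360,40:360],None,fx=2.2,fy=2.2))
E
```

```text
time_s: 78.18
position: [0.6303, 0.2146, 0.1655]
orientation: [0.026, 0.006, 1.0, -0.003]
ft_force: [0.2, -0.7, 1.3]
opening: 0.0005
t=78.17 pos [0.6303 0.2146 0.1655] F [ 0.2 -0.7  1.3] open 0.0005 j [ 0.64  0.33 -0.11  0.04 -1.09 -2.24]
toolx [-0.999  0.012 -0.051] tooly [ 0.013  1.    -0.006]
```

View pics/r2top.png

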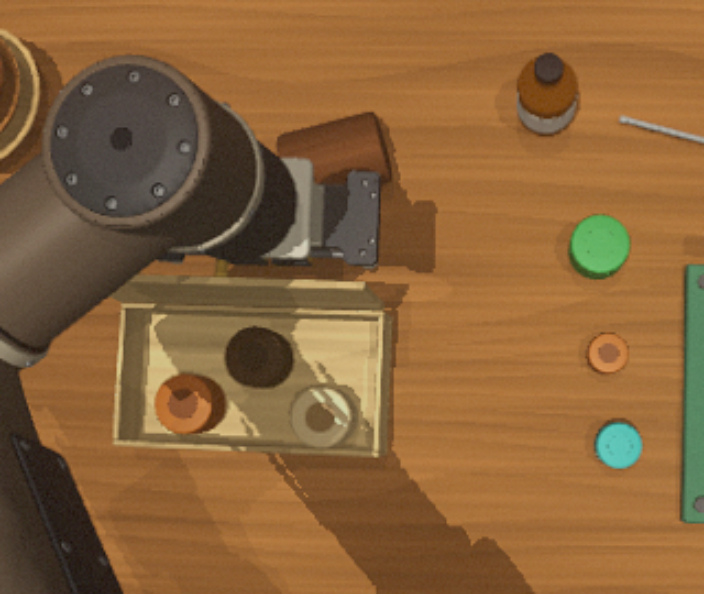

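View pics/r2side.png

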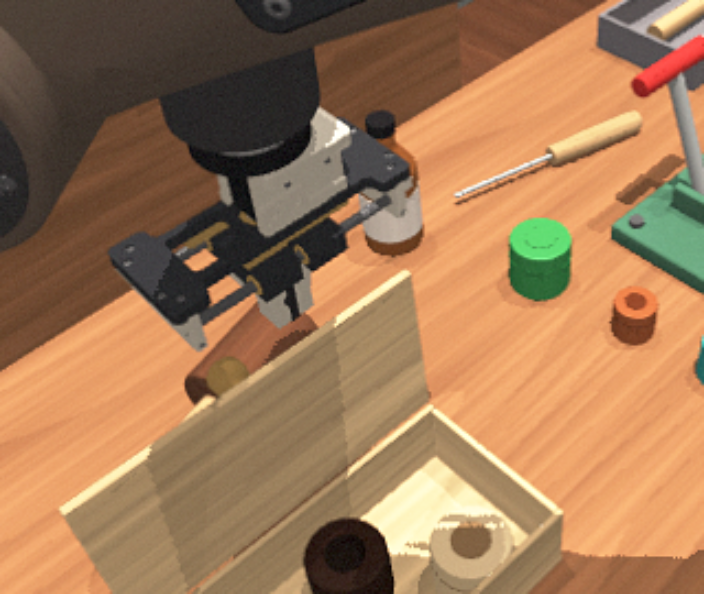

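Run:
```python
from h import *
s=bot.sense(); M=yaw(); hx=.568; hz=.0755; r=.125
for th in np.arange(1.65,-.11,-.1):
    x=hx-r*np.cos(th)+.008*np.sin(th)+.0095+.0018; z=hz+r*np.sin(th)+.008*np.cos(th)-.037
    d=M.T@(np.array([x,.2146,z])-s["position"])*100
    print(round(th,2),d.round(1))
```

```text
1.65 [ 3.4 -0.1  0.2]
1.55 [ 4.6 -0.1 -0. ]
1.45 [ 5.8 -0.1 -0.1]
1.35 [ 7.1 -0.1 -0. ]
1.25 [ 8.3 -0.1  0.2]
1.15 [ 9.5 -0.1  0.5]
1.05 [10.7 -0.1  0.9]
0.95 [11.8 -0.2  1.5]
0.85 [12.9 -0.2  2.2]
0.75 [13.9 -0.2  2.9]
0.65 [14.8 -0.2  3.8]
0.55 [15.6 -0.2  4.7]
0.45 [16.4 -0.2  5.7]
0.35 [17.  -0.2  6.8]
0.25 [17.5 -0.2  8. ]
0.15 [17.9 -0.2  9.2]
0.05 [18.1 -0.2 10.4]
-0.05 [18.3 -0.2 11.6]
```

```bash
python3 -m creep '[[[1,0,0],0,-1],[[2,0,0.1],0,-1],[[2.8,0,0.2],0,-1],[[3.4,0,0.2],0,-1],[[4,0,0.1],0,-1],[[4.6,0,0],0,-1],[[5.2,0,0],0,-1],[[5.8,0,-0.1],0,-1],[[6.5,0,0],0,-1],[[7.1,0,0],0,-1],[[7.7,0,0.1],0,-1],[[8.3,0,0.2],0,-1],[[8.9,0,0.4],0,-1],[[9.5,0,0.5],0,-1],[[10.1,0,0.7],0,-1],[[10.7,0,0.9],0,-1],[[10.7,0,0.9],0,-1]]'
python3 - <<'E'
from h import *
st()
for n in ("top","side"):
  p=vision.snapshot(n); im=p["color"][:,:,::-1].copy()
  cv2.imwrite(f"pics/r3{n}.png",cv2.resize(im[90:360,40:360],None,fx=2.2,fy=2.2))
E
```

```text
time_s: 80.4
position: [0.5233, 0.2158, 0.151]
orientation: [0.025, 0.006, 1.0, -0.003]
ft_force: [0.8, 0.3, 0.0]
opening: 0.0001
t=80.40 pos [0.5233 0.2158 0.151 ] F [0.8 0.3 0. ] open 0.0001 j [ 0.77  0.18 -0.35  0.05 -1.01 -2.37]
toolx [-0.999  0.012 -0.051] tooly [ 0.012  1.    -0.005]
```

View pics/r3side.png

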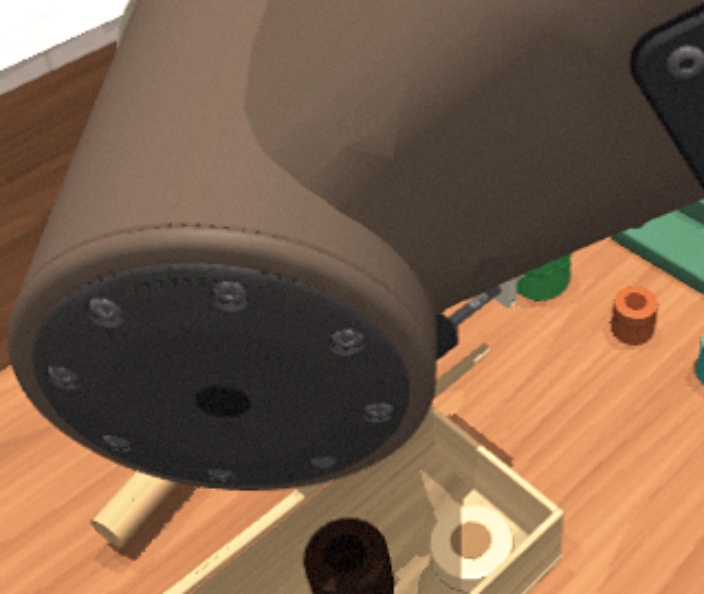

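The lid is tipping forward: its end edge shows at (485,352). Continuing down.

```bash
python3 -m creep '[[[0.6,0,0.3],0,-1],[[1.1,0,0.6],0,-1],[[1.7,0,0.9],0,-1],[[2.2,0,1.3],0,-1],[[2.7,0,1.6],0,-1],[[3.2,0,2],0,-1],[[3.7,0,2.5],0,-1],[[4.1,0,2.9],0,-1],[[4.5,0,3.3],0,-1],[[4.9,0,3.8],0,-1],[[5.3,0,4.3],0,-1],[[5.7,0,4.8],0,-1],[[6,0,5.3],0,-1],[[6.3,0,5.9],0,-1],[[6.6,0,6.5],0,-1],[[6.8,0,7.1],0,-1],[[7,0,7.7],0,-1],[[7.1,0,8.3],0,-1],[[7.1,0,8.3],0,-1]]'
python3 - <<'E'
from h import *
st()
for n in ("top","side"):
  p=vision.snapshot(n); im=p["color"][:,:,::-1].copy()
  cv2.imwrite(f"pics/r4{n}.png",cv2.resize(im[90:360,40:360],None,fx=2.2,fy=2.2))
E
```

```text
time_s: 82.88
position: [0.4566, 0.2158, 0.064]
orientation: [0.025, 0.006, 1.0, -0.003]
ft_force: [-0.5, -0.7, -0.1]
opening: 0.0002
t=82.88 pos [0.4566 0.2158 0.064 ] F [-0.5 -0.7 -0.1] open 0.0002 j [ 0.87  0.18 -0.59  0.06 -0.77 -2.49]
toolx [-0.999  0.012 -0.05 ] tooly [ 0.013  1.    -0.006]
```

View pics/r4top.png

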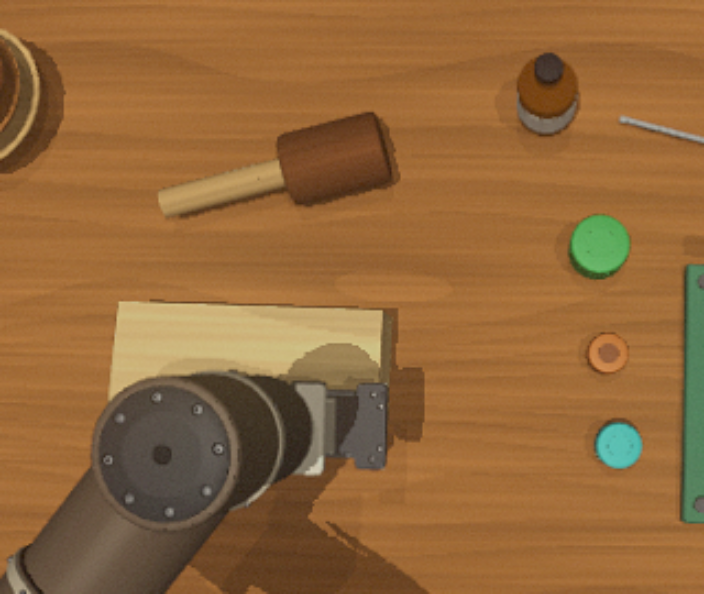

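```bash
python3 -m creep '[[[0,0,0.4],0,-1],[[0,0,0.8],0,-1],[[0,0,1.2],0,-1],[[0,0,1.5],0,-1],[[0,0,1.8],0,-1],[[0,0,2],0,-1],[[0,0,2],0,-1]]'
python3 -c "
from h import *
st()"
```

```text
time_s: 83.85
position: [0.4579, 0.2159, 0.0492]
orientation: [0.026, 0.005, 1.0, -0.003]
ft_force: [-27.3, -5.2, 60.4]
opening: 0.0006
t=83.85 pos [0.4579 0.2159 0.0492] F [-27.3  -5.2  60.4] open 0.0006 j [ 0.87  0.2  -0.61  0.07 -0.73 -2.5 ]
toolx [-0.999  0.011 -0.052] tooly [ 0.011  1.    -0.006]
```

The push met firm resistance (60 N), so the lid is shut. Backing off and checking.

```bash
python3 -m creep '[[[0,0,-1],0,-1],[[0,0,-4],0,-1],[[0,0,-9],0,-1],[[0,0,-14],0,-1],[[0,-4,-16],0,-1],[[0,-9,-16],0,-1],[[0,-14,-16],0,-1],[[0,-19,-16],0,-1],[[0,-19,-16],0,-1],[[0,-19,-16],0,-1]]'
python3 - <<'E'
from h import *
st()
for n in ("top","side"):
  p=vision.snapshot(n); im=p["color"][:,:,::-1].copy()
  P,uv=cloud(p); Q=fr(np.zeros(2),-BY,np.c_[P[:,:2]-BC,P[:,2]])
  m=(abs(Q[:,0])<.07)&(abs(Q[:,1])<.135)&(abs(Q[:,1])>.03)&(Q[:,2]>.03)&(Q[:,2]<.2); Q=Q[m]
  c=np.linalg.lstsq(np.c_[Q[:,:2],np.ones(len(Q))],Q[:,2],rcond=None)[0]; print(n,len(Q),"slope",c.round(4),"z",np.percentile(Q[:,2],[2,50,98]))
  b=np.array([.085+.17*np.sin(.4),0,.012+.17*np.cos(.4)]); draw(im,p,press([b-[0,.055,0],b+[0,.055,0],b,[.085,0,.012]]),(255,255,0),False)
  cv2.imwrite(f"pics/r5{n}.png",im)
E
```

```text
time_s: 85.1
position: [0.4476, 0.0269, 0.21]
orientation: [0.026, 0.006, 1.0, -0.003]
ft_force: [0.3, 0.2, 0.2]
opening: 0.0005
t=85.10 pos [0.4476 0.0269 0.21  ] F [0.3 0.2 0.2] open 0.0005 j [ 0.53 -0.08 -0.48  0.04 -1.12 -2.13]
toolx [-0.999  0.012 -0.053] tooly [ 0.012  1.    -0.006]
top 5414 slope [ 0.0011 -0.0003  0.0843] z [0.08000809 0.08434126 0.08867963]
side 10218 slope [-0.0019  0.0014  0.0826] z [0.08029635 0.08263529 0.08502859]
```

View pics/r5side.png

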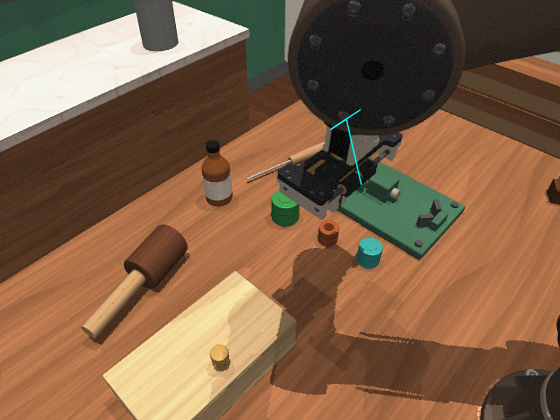

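View pics/r5top.png

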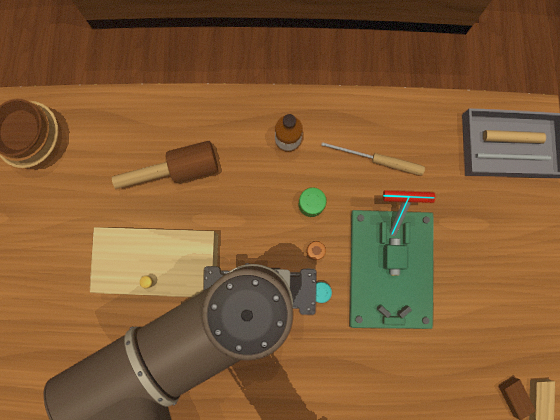

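The lid lies flat: slope 0.001, top at 83–84 mm against the model's 83.5. The lever lies on its rest outline, the bottle, gouge and mallet are where they were in the first pictures, and the robot touches nothing. Handing in.

```bash
python3 -c "
from rig import bot
print(bot.hand_in()); print(bot.sense()['time_s'])"
```

```text
the job is handed in; nothing more can be done
None
the job is handed in; nothing more can be done
```

I marked all three caddies in order (pale, brown, dark) and stood them upright in the box. I then lowered the lid until it was shut and handed the job in at about 85 s of the 210 s allowed; the hand-in gives no verdict.

**Marking:** for each caddy I pinched the bar, pulled until the force rose to 22 N (above the spring's 13 N), then eased it back at about 0.5 rad/s. At the stop, the pictures showed the ram against the caddy and the caddy home against the V.

**Last checks:**
- **Lid:** it lies flat, with a measured slope of about 0.001 and its top at 83–84 mm against 83.5 mm expected.
- **Lever:** it lies on its rest outline in the top picture.
- **Bystanders:** the oil bottle, gouge and mallet look unmoved in the pictures.
- **Robot:** it touches nothing.
- **Caddies:** all three stood upright at floor height just before the lid closed. I could not see them once it was shut.

**What disagreed:**
- **Tip height:** the fingertips are really about 37 mm above the reported TCP. My first pinch of the bar therefore closed on nothing, and the first pale grasp held only the caddy's top edge. I corrected for this from then on.
- **Tool tilt:** the tool picked up a tilt of about 3° from the loaded pulls.
- **Pale caddy:** it shifted 6–8 mm inside the box between pictures and now stands next to the wall. It read x = −38 mm, within the 42 mm limit.
- **Lid press:** the final push on the shut lid reached about 60 N at the wrist, through the fingertips. That is under the 120 N wrist limit, but firmer than I intended.

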